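# Refit a conveyor roller and restart the line

## Robot

A 6-joint arm with a two-finger parallel gripper is mounted at the origin on the work surface. World frame = base frame: x ahead of the robot, y to its left, z up, the work surface at z = 0. Lengths are in m, angles in rad, forces in N, time in s.
With the tool pointing down it reaches from about 0.35 to 0.85 m from the base axis. Payload 8.1 kg.
Tool frame: the origin (TCP) lies on the mounting face of the last link; the fingertips stand 186 mm ahead of it and the grasp point (between the pads) lies 167 mm ahead of it; y points along the fingers, x is the direction in which the jaws open and shut, and the axes are right-handed (so a half turn about y gives the same grasp; the last joint's range is limited). The gripper opens to 93 mm and grips with 3 to 60 N. Pads are 15 mm wide; open, the fingers measure 128 mm over their backs; the gripper's body (75 mm by 188 mm) begins 65 mm behind the grasp point.
Start: joints at [1.052, 0.13, 1.488, -0, 1.523, -0.085], TCP at [0.252, 0.544, 0.405] pointing down, gripper open.
Joint ranges: [-2.96, 2.96], [-0.89, 2.26], [0.02, 2.5], [-1.34, 4.48], [0, 2.73], [-2.66, 2.66]. Speed limits (rad/s): [2.39, 2.39, 2.79, 3.14, 3.14, 3.14].

## Interface

Orientations are given as a rotation vector (axis times angle).
In Python, from plant import robot, imaging gives the robot as it stands.
- The arm moves only by the shell command python3 -m inch 'ROWS' [OPENING] [FORCE]. ROWS is JSON, a list of rows, each an object of numbers: "x", "y", "z": the shift along the tool's x, y, z in mm; "twist": the turn about the tool's y in rad. In form: [{"x": .., "y": .., "z": .., "twist": ..}, ...]. A call has 1 to 12 rows; each row shifts and turns the commanded pose from where the row before left it, along the tool's axes as they then stand; what a row does not reach is not made up. A row lasts 1/10 s, in which the tool goes at most 50 mm and 8.59 degrees, less where a joint would pass 70% of its speed; a pose out of reach is approached as far as the arm can. A call with a gripper value outside its range is refused whole. OPENING is the gripper command: -1 is shut, 1 is fully open, values between are in proportion, set as the call begins (- or left out, the last holds). The fingers move at their own pace and stop on an object; FORCE is the grip in N (left out, the last holds). Time passes only in rows, so rows that do not move let the fingers close. It gives the time, the measured TCP pose, the force and the opening at its end, in the units of the state.
- robot.read_state(): the state, without advancing time (a new reading comes with each control period).
- imaging.read_camera(name): name is "scene" or "top"; returns a dict with "color" (384x512x3 uint8, red, green, blue), "depth" (384x512 float32, m along the optical axis (not along the pixel's ray), 0 where there is no reading), "fx", "fy", "cx", "cy" (pixels), "rvec" (rotation vector, rad) and "tvec" (3), from world to camera coordinates, as OpenCV has them. Camera axes: x right, y down, z forward; pixel columns grow to the right and rows downward; lengths in m; the calibration is good to about 2 mm. A picture is of the moment at which its call begins.
- robot.close_job(): hands the job in, once; it reports no verdict.
The state is a dict: "t": time; "q": joint angles; "dq": joint speeds; "joint_torque": joint torques, N m; "tool_pos": TCP position; "orientation": TCP orientation; "force": force on the tool from outside, world axes, zero at the start; "wrist_torque": the same for the moment, N m; "opening": finger opening in m.
Only numpy, scipy, OpenCV 4.12 (cv2) and the standard library are available. Lean on these libraries where they do the work, as an engineer would, in place of code of your own. Each camera call takes 0.05 s, during which the arm holds its last target.

## Task

One roller of the small bench conveyor is out: take the longer of the two spare rollers from the wooden stand and, without ever letting go of it on the bench, press its lower end on the bench so that it swings level in your fingers, then lower it into the two empty slots of the side frames, both axle ends fully down, before you let go. Only when it lies there, flip the cover on the control box all the way up so that it stays open, press the start button beneath it fully in, and let it come back out. Leave the cover up, and leave the short roller, parcel, tape and bottle where they stand.

Things in the scene. Friction and masses are not known exactly. Their poses are not given: they have to be found in the camera images.
- roller_mid (a point): Middle of the roller to fit: grey plastic tube 50 mm in diameter, 150 mm long; its 12 mm steel axle sticks out 22 mm at each end (194 mm overall, 0.35 kg, ends alike). z runs along the axle. It starts upright, lower axle end 22 mm deep in a hole of the stand, the tube's end on the stand's top, so this point is 105 mm above the bench.
- short_mid (a point): Middle of the short spare roller, to be left: same diameter and axle, but the tube is 100 mm long (144 mm overall). z along its axle. It stands in the stand's other hole.
- stand: Fixed wooden plank, 100 mm (x) by 220 mm (y), 30 mm thick, with two 20 mm holes 110 mm apart along y, at y = -55 mm and +55 mm. Origin at the centre of its underside on the bench. The rollers stand in the holes; which is in which varies. The bench between the stand and the robot is clear.
- table: The bench: a flat plywood top at height 0.
- conveyor: Fixed bench conveyor, 340 mm along y, 178 mm along x; origin under its centre, -x side to the robot. Aluminium side frames 6 mm thick, inner faces at x = +-83 mm, top edge 104 mm high. Rollers as the spare lie along x, axle height 86 mm, at y = -120, -40, +120 mm; the place at y = +40 is empty. Drive belt at x = +60 mm, top 61 mm high. Grey control box, 124 mm wide, at y = -245 mm.
- slots (a point): Where the middle of the fitted roller belongs: halfway between the two empty open-topped slots, at axle height, 86 mm above the bench. x is the direction in which the axle must lie, z is up. Each slot is 15 mm wide, floor 80 mm high, with a mouth that flares to 35 mm at the frame's top edge (104 mm). The tube has 8 mm of play towards each frame.
- cover (a joint): Opening angle of the guard cover: 0 shut, 1.65 fully open (end stop). Its stiff hinge (about 0.04 Nm) keeps it at any angle. It may start slightly ajar, up to 0.2.
- cover_hinge (a point): Middle of the cover's hinge line, fixed, at the upper edge of the cover. y runs along the hinge, z is the outward normal of the control box's sloped face (which faces up and towards the robot, normal 40 degrees from vertical), x points up the slope.
- cover_tab (a point): Point on the lift tab at the free, lower end of the white hollow cover (66 wide, 74 long, 26 mm deep). Axes turn with the cover; shut, they equal cover_hinge's, the tab at x = -89, z = +24.5 mm from it. Tab 26 mm wide (y), 8 thick (z), sticks out 25 (this point 9 mm from its end). Lifting swings it up and away from the robot; fully open, the cover overhangs the button seen from straight above.
- start_top (a point): Centre of the top face of the black start button, 32 mm in diameter, under the cover, 38 mm down the slope from the hinge and 7 mm proud of its steel bezel (42 mm in diameter). z points out along the sloped face's normal; the button is pushed in along -z.
- start (a joint): Travel of the start button: 0 out, 0.006 m fully in (spring, 2 N at the start to 5 N fully in); springs back when let go.
- parcel: Loose taped cardboard parcel, 80 mm (x) by 120 mm (y), 70 mm high, beyond the conveyor. Origin at the centre of its underside.
- tape: Loose roll of tan packing tape lying flat in front of the control box, 90 mm in diameter, 48 mm high. Origin at the centre of its underside.
- bottle: Loose closed water bottle standing upright, 64 mm in diameter, 190 mm high. Origin at the centre of its underside.

How it is judged:
By the outcome, as a careful person would: the job done as asked, in the order asked, and still so for the second after the job is handed in, with the robot touching nothing.
It also fails if it takes over 72 s, if anything falls off the work surface, if the arm or the gripper's body presses on something with over 40 N, if the wrist force passes 120 N, or if a joint passes its speed limit or range.

## Working session

There is one attempt and no reset: what is moved stays moved. The work goes in short steps, Python scripts to look and compute and a shell command to move; the robot and the scene stay as the last step left them, time stands still between calls to the robot, and variables do not carry over. Pictures are saved under pics/ and viewed, and the job is handed in when it is done.

```bash
ls; mkdir -p pics
cat > h.py <<'E'
import numpy as np, cv2
from plant import robot, imaging
from scipy.spatial.transform import Rotation as R
def cam(n,save=None):
    c=imaging.read_camera(n)
    if save: cv2.imwrite('pics/'+save,c['color'][:,:,::-1])
    return c
def cloud(c):
    d=c['depth'];v,u=np.mgrid[:d.shape[0],:d.shape[1]]
    p=np.stack([(u-c['cx'])/c['fx']*d,(v-c['cy'])/c['fy']*d,d],-1)
    Rm=R.from_rotvec(np.ravel(c['rvec'])).as_matrix()
    w=(p-np.ravel(c['tvec']))@Rm
    w[d==0]=np.nan
    return w
E
python3 - <<'E'
from h import *
for n in('scene','top'):
    c=cam(n,n+'0.png'); np.save(n+'0.npy',cloud(c)); 
    Rm=R.from_rotvec(np.ravel(c['rvec'])).as_matrix(); print(n,-Rm.T@np.ravel(c['tvec']))
s=robot.read_state();print(s)
print(R.from_rotvec(s['orientation']).as_matrix())
E
```

```text
pics
scene [1.05027752 0.38181421 1.09954345]
top [ 0.36004122 -0.02450802  1.16406067]
{'t': 0.1, 'q': array([ 1.05159911e+00,  1.31072295e-01,  1.48913689e+00, -5.49635985e-06,
        1.52298597e+00, -8.53721614e-02]), 'dq': array([-4.69483639e-04, -1.88381792e-03, -8.99328237e-04,  3.79075713e-04,
        1.40807905e-03,  1.56174723e-05]), 'joint_torque': array([ 8.72398523e-04, -5.61334956e+01, -4.93104386e+01,  7.71606714e-02,
        2.87549745e-02, -9.13378608e-05]), 'tool_pos': array([0.25207508, 0.54426462, 0.40381846]), 'orientation': array([-1.38451786, -0.88292131,  0.88524757]), 'force': array([-0.34779073,  1.27214028, -0.39289048]), 'wrist_torque': array([-0.00410642,  0.02370189,  0.03354755]), 'opening': 0.09308895974887742}
[[ 4.20343716e-01 -7.90371553e-04 -9.07364610e-01]
 [ 9.07363549e-01 -1.39405076e-03  4.20344439e-01]
 [-1.59714061e-03 -9.99998716e-01  1.31173859e-04]]
```

View pics/scene0.png

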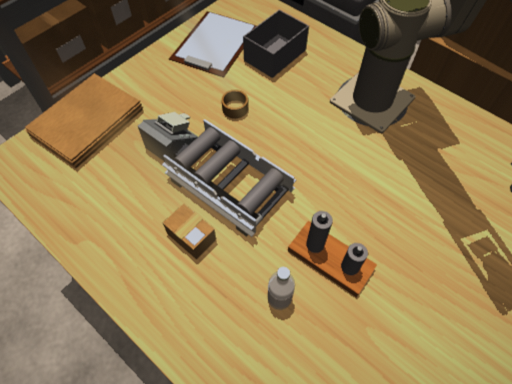

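View pics/top0.png

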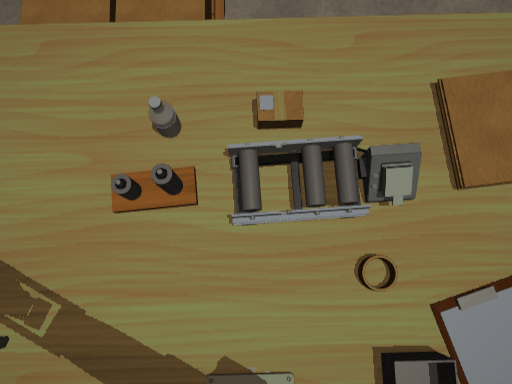

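```bash
python3 - <<'E'
import numpy as np
from h import *
t=np.load('top0.npy');s=np.load('scene0.npy')
P=lambda a,u,v:np.round(a[v,u],4)
print('long top',P(t,162,174),P(t,160,170),'short',P(t,123,183))
# clusters
for nm,a in(('top',t),('scene',s)):
    X,Y,Z=a[...,0],a[...,1],a[...,2]
    print(nm,'table z',np.nanmedian(Z))
    m=(Z>.02)&(Z<.04)&(X>.3)&(X<.75)&(Y>.15)&(Y<.6)
    if m.any():
        xy=a[m][:,:2].astype(np.float32)
        n,l,st,ce=cv2.connectedComponentsWithStats(m.astype(np.uint8))
        i=1+np.argmax(st[1:,4]);q=a[l==i][:,:2].astype(np.float32)
        print('stand',cv2.minAreaRect(q),st[i])
    for lo,hi in((.11,.26),):
        m=(Z>lo)&(Z<hi)&(X>.3)
        n,l,st,ce=cv2.connectedComponentsWithStats(m.astype(np.uint8))
        for i in range(1,n):
            if st[i,4]>8: 
                q=a[l==i]; print(st[i],q.mean(0).round(4),q.min(0).round(3),q.max(0).round(3))
E
python3 - <<'E'
import cv2
a=cv2.imread('pics/top0.png');cv2.imwrite('pics/top0b.png',cv2.resize(a[120:300,100:440],None,fx=2.35,fy=2.35,interpolation=cv2.INTER_CUBIC))
E
```

```text
long top [0.5809 0.1864 0.1918] [0.5885 0.1894 0.1994] short [0.5743 0.2921 0.1339]
top table z 0.0020020443796525157
stand ((0.5777432918548584, 0.2503798007965088), (0.10152389854192734, 0.207993745803833), 4.592188835144043) [ 111  167   79   46 1808]
[148  96  27  31 580] [0.7464 0.2029 0.1475] [0.723 0.176 0.11 ] [0.784 0.237 0.196]
[338 143  18  60 429] [ 0.5917 -0.249   0.1122] [ 0.518 -0.266  0.11 ] [ 0.667 -0.232  0.117]
[370 143  52  18 491] [ 0.642  -0.3721  0.1124] [ 0.621 -0.435  0.11 ] [ 0.662 -0.311  0.119]
[306 145  17  60 442] [ 0.5883 -0.1696  0.1121] [ 0.515 -0.187  0.11 ] [ 0.663 -0.152  0.117]
[243 150  14  60 436] [ 0.5812 -0.0095  0.1122] [ 0.507 -0.025  0.11 ] [0.655 0.005 0.118]
[151 164  27  26 518] [0.5791 0.186  0.1719] [0.558 0.166 0.11 ] [0.608 0.214 0.205]
[384 166  29  15 291] [ 0.5871 -0.3744  0.1169] [ 0.57  -0.408  0.11 ] [ 0.603 -0.34   0.129]
[111 174  23  22 381] [0.5708 0.2958 0.1316] [0.548 0.274 0.11 ] [0.597 0.323 0.157]
scene table z 0.0008564927599366418
stand ((0.5741428136825562, 0.24947011470794678), (0.10323290526866913, 0.20700836181640625), 4.560472011566162) [ 292  231   85   63 1894]
[157 114  22  15 110] [ 0.5848 -0.3741  0.1171] [ 0.569 -0.41   0.11 ] [ 0.602 -0.341  0.128]
[138 119  36  28 247] [ 0.6399 -0.3728  0.1122] [ 0.619 -0.435  0.11 ] [ 0.659 -0.31   0.118]
[178 127  39  34 207] [ 0.5917 -0.2491  0.1119] [ 0.514 -0.264  0.11 ] [ 0.663 -0.231  0.116]
[197 140  38  36 207] [ 0.5847 -0.1697  0.1119] [ 0.511 -0.184  0.11 ] [ 0.659 -0.157  0.117]
[242 169  39  38 251] [ 0.5813 -0.0102  0.1119] [ 0.507 -0.025  0.11 ] [0.652 0.004 0.116]
[309 211  24  30 532] [0.5899 0.1937 0.1655] [0.556 0.166 0.111] [0.607 0.215 0.206]
[346 242  22  22 360] [0.5744 0.2989 0.1304] [0.545 0.274 0.11 ] [0.596 0.323 0.155]
[269 266  26  31 595] [0.7593 0.2112 0.1463] [0.723 0.176 0.11 ] [0.783 0.238 0.194]
```

View pics/top0b.png

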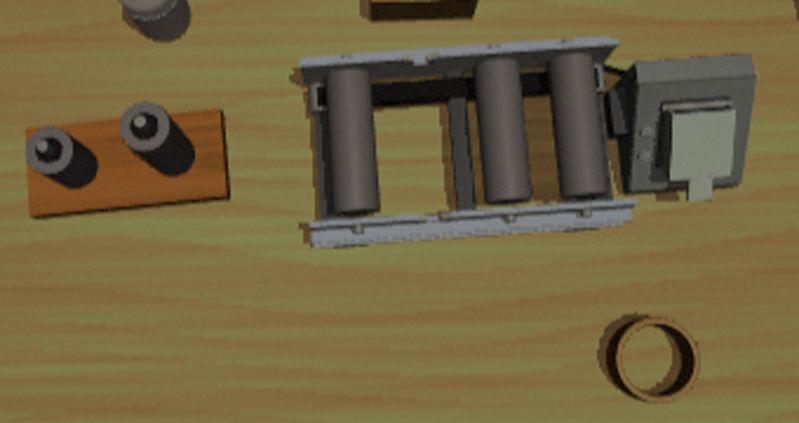

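Run:
```python
import numpy as np
from h import *
from scipy.optimize import least_squares
t=np.load('top0.npy');s=np.load('scene0.npy')
allp=np.concatenate([t.reshape(-1,3),s.reshape(-1,3)])
for nm,a in(('top',t.reshape(-1,3)),('scene',s.reshape(-1,3))):
    for lab,c,z0,z1,rt in(('long',(.58,.19),.045,.165,.180),('short',(.572,.298),.045,.115,.130)):
        d=np.hypot(a[:,0]-c[0],a[:,1]-c[1])
        m=(d<.05)&(a[:,2]>z0)&(a[:,2]<z1); q=a[m]
        f=least_squares(lambda p:np.hypot(q[:,0]-p[0],q[:,1]-p[1])-.025,c,loss='soft_l1',f_scale=.002)
        m2=(d<.05)&(abs(a[:,2]-rt)<.006)
        print(nm,lab,m.sum(),f.x.round(4),np.sqrt((f.fun**2).mean()).round(4),'toptube',m2.sum(),cv2.minEnclosingCircle(a[m2][:,:2].astype(np.float32)), 'maxz',a[d<.02][:,2].max())
    # conveyor rollers: cylinder axis fit (horizontal at z .086)
    for c in((.581,-.010),(.588,-.17),(.592,-.249)):
        m=(abs(a[:,1]-c[1])<.032)&(abs(a[:,0]-c[0])<.068)&(a[:,2]>.09)&(a[:,2]<.12);q=a[m]
        f=least_squares(lambda p:np.hypot((q[:,1]-p[0]-p[1]*(q[:,0]-.585)),q[:,2]-p[2])-.025,[c[1],-.045,.086],loss='soft_l1',f_scale=.001)
        print('  rol',m.sum(),f.x.round(4))
    # frames
    m=(a[:,2]>.095)&(a[:,2]<.109)&(a[:,1]>-.25)&(a[:,1]<.07)
    for lo,hi in((.44,.52),(.65,.72)):
        q=a[m&(a[:,0]>lo)&(a[:,0]<hi)]; 
        if len(q)>10:
            pf=np.polyfit(q[:,1]+.09,q[:,0],1);print('  frame',len(q),pf,np.percentile(q[:,0]-pf[0]*(q[:,1]+.09),[5,50,95]).round(4))
```

```text
top long 250 [0.5845 0.1911] 0.0004 toptube 330 ((0.5838472247123718, 0.1910875290632248), 0.025369612500071526) maxz 0.20531419744502488
top short 172 [0.5732 0.2995] 0.0006 toptube 308 ((0.572307825088501, 0.2988625466823578), 0.025370417162775993) maxz 0.15711682317444284
  rol 1068 [-0.0098  0.0466  0.0873]
  rol 1072 [-0.17    0.0489  0.0873]
  rol 1072 [-0.2499  0.0474  0.0872]
  frame 423 [-0.03057143  0.50327082] [0.4953 0.5003 0.5175]
  frame 478 [-0.02343829  0.6671971 ] [0.6514 0.6698 0.6755]
scene long 392 [0.58   0.1894] 0.0007 toptube 275 ((0.5811331868171692, 0.1898900270462036), 0.02579639106988907) maxz 0.20579714225115558
scene short 221 [0.5689 0.2978] 0.0007 toptube 283 ((0.5702098608016968, 0.297484815120697), 0.025773677974939346) maxz 0.1551379937248471
  rol 755 [-0.0112  0.0443  0.0866]
  rol 686 [-0.171   0.0422  0.0865]
  rol 650 [-0.251   0.048   0.0867]
  frame 372 [-0.03542569  0.4998897 ] [0.4924 0.4977 0.5158]
  frame 431 [-0.02543407  0.6644773 ] [0.6519 0.667  0.6722]
```

Run:
```python
import cv2
a=cv2.imread('pics/top0.png');b=cv2.imread('pics/scene0.png')
x=cv2.resize(a[130:220,350:440],(400,400),interpolation=cv2.INTER_CUBIC);y=cv2.resize(b[90:180,120:210],(400,400),interpolation=cv2.INTER_CUBIC)
cv2.imwrite('pics/box.png',cv2.hconcat([x,y]))
from h import *
t=np.load('top0.npy')
np.set_printoptions(linewidth=200,suppress=True)
for u in (398,): 
    for v in range(140,212,3): print(u,v,t[v,u].round(4))
for u in range(380,420,4):print(u,185,t[185,u].round(4))
```

```text
398 140 [ 0.7033 -0.4184  0.0013]
398 143 [ 0.6946 -0.4174  0.002 ]
398 146 [ 0.6555 -0.38    0.111 ]
398 149 [ 0.6478 -0.3793  0.111 ]
398 152 [nan nan nan]
398 155 [ 0.6314 -0.3765  0.1155]
398 158 [ 0.6252 -0.3778  0.11  ]
398 161 [ 0.6195 -0.3797  0.1022]
398 164 [ 0.6114 -0.3785  0.1041]
398 167 [ 0.6054 -0.3802  0.0971]
398 170 [ 0.593  -0.3725  0.1184]
398 173 [ 0.5855 -0.3718  0.1186]
398 176 [ 0.5795 -0.3735  0.1117]
398 179 [ 0.5726 -0.3738  0.1089]
398 182 [ 0.5666 -0.3756  0.1016]
398 185 [ 0.5588 -0.3745  0.1031]
398 188 [ 0.5525 -0.3759  0.0967]
398 191 [ 0.5465 -0.3783  0.0877]
398 194 [ 0.5389 -0.3774  0.0884]
398 197 [ 0.5315 -0.3772  0.0873]
398 200 [ 0.5245 -0.3776  0.0841]
398 203 [ 0.518  -0.3794  0.0768]
398 206 [ 0.5212 -0.404  -0.0008]
398 209 [ 0.5128 -0.4025  0.0017]
380 185 [ 0.567  -0.3412  0.0656]
384 185 [ 0.5618 -0.3436  0.0917]
388 185 [ 0.56   -0.3509  0.0999]
392 185 [ 0.5599 -0.361   0.0993]
396 185 [ 0.5597 -0.3709  0.099 ]
400 185 [ 0.5596 -0.3811  0.0979]
404 185 [ 0.5586 -0.3896  0.1019]
408 185 [ 0.5588 -0.4002  0.0995]
412 185 [ 0.5664 -0.4251  0.0578]
416 185 [ 0.5652 -0.4335  0.0627]
```

View pics/box.png

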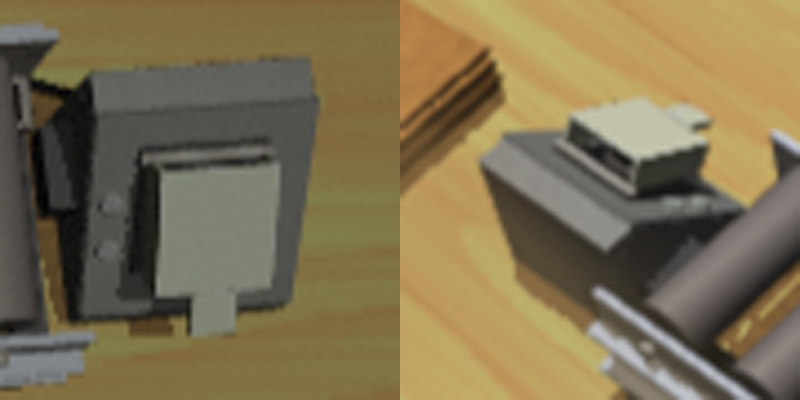

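```bash
python3 -m inch '[{"x":-15.2,"z":-37.4},{"x":-15.2,"z":-37.4},{"x":-15.2,"z":-37.4},{"x":-15.2,"z":-37.4},{"x":-15.2,"z":-37.4},{"x":-15.2,"z":-37.4},{"x":-15.2,"z":-37.4},{"x":-15.2,"z":-37.4},{"x":-15.2,"z":-37.4},{"x":-15.2,"z":-37.4},{"x":-15.2,"z":-37.4},{"x":-15.2,"z":-37.4}]' 1 20
python3 -m inch '[{"twist":0.1361},{"twist":0.1361},{"twist":0.1361},{"twist":0.1361},{"twist":0.1361},{"twist":0.1361},{"twist":0.1361},{"twist":0.1361},{},{}]'
cat > st.py <<'E'
from h import *
s=robot.read_state(); M=R.from_rotvec(s['orientation']).as_matrix()
print('t',round(s['t'],2),'tcp',s['tool_pos'].round(4),'F',s['force'].round(1),'T',s['wrist_torque'].round(2),'open',round(s['opening'],4),'head z',np.degrees(np.arctan2(M[1,2],M[0,2])).round(2),'down',M[:,1].round(4),'q',s['q'].round(2))
import sys
if len(sys.argv)>2:
    p=np.array([float(v) for v in sys.argv[1:]]); d=(p-s['tool_pos'])*1000; print('to target tool mm x,y,z',(M.T@d).round(1))
E
python3 st.py .5825 .1903 .313
```

```text
t 0.1 tcp [0.2521 0.5443 0.4038] F [-0.3  1.3 -0.4] T [-0.    0.02  0.03] open 0.0931 head z 155.14 down [-8.0e-04 -1.4e-03 -1.0e+00] q [ 1.05  0.13  1.49 -0.    1.52 -0.09]
to target tool mm x,y,z [-182.1   91.1 -448.6]$[0]: bad value
$[0]: bad value
```

```bash
python3 -m inch '[{"x":-15.2,"y":0,"z":-37.4,"twist":0},{"x":-15.2,"y":0,"z":-37.4,"twist":0},{"x":-15.2,"y":0,"z":-37.4,"twist":0},{"x":-15.2,"y":0,"z":-37.4,"twist":0},{"x":-15.2,"y":0,"z":-37.4,"twist":0},{"x":-15.2,"y":0,"z":-37.4,"twist":0},{"x":-15.2,"y":0,"z":-37.4,"twist":0},{"x":-15.2,"y":0,"z":-37.4,"twist":0},{"x":-15.2,"y":0,"z":-37.4,"twist":0},{"x":-15.2,"y":0,"z":-37.4,"twist":0},{"x":-15.2,"y":0,"z":-37.4,"twist":0},{"x":-15.2,"y":0,"z":-37.4,"twist":0}]' 1 20; python3 st.py .5825 .1903 .313
```

```text
t: 1.3
tool_pos: [0.5836, 0.1889, 0.4042]
orientation: [-1.383, -0.883, 0.885]
force: [-0.5, -0.0, -0.0]
opening: 0.0929
t 1.3 tcp [0.5836 0.1889 0.4042] F [-0.5 -0.  -0. ] T [ 0.01 -0.08 -0.02] open 0.0929 head z 155.14 down [-8.e-04 -1.e-04 -1.e+00] q [ 0.23  0.17  1.45  0.    1.53 -0.91]
to target tool mm x,y,z [ 0.9 91.2  1.5]
```

```bash
python3 -m inch '[{"x":0,"y":0,"z":0,"twist":0.1361},{"x":0,"y":0,"z":0,"twist":0.1361},{"x":0,"y":0,"z":0,"twist":0.1361},{"x":0,"y":0,"z":0,"twist":0.1361},{"x":0,"y":0,"z":0,"twist":0.1361},{"x":0,"y":0,"z":0,"twist":0.1361},{"x":0,"y":0,"z":0,"twist":0.1361},{"x":0,"y":0,"z":0,"twist":0.1361},{"x":0,"y":0,"z":0,"twist":0},{"x":0,"y":0,"z":0,"twist":0}]'; python3 st.py .5825 .1903 .313
```

```text
t: 2.3
tool_pos: [0.5827, 0.1903, 0.4043]
orientation: [-1.571, -0.041, 0.042]
force: [-0.1, 0.3, -1.1]
opening: 0.093
t 2.3 tcp [0.5827 0.1903 0.4043] F [-0.1  0.3 -1.1] T [-0.08  0.08 -0.01] open 0.093 head z 93.0 down [-7.e-04 -2.e-04 -1.e+00] q [ 0.23  0.17  1.45 -0.    1.53  0.18]
to target tool mm x,y,z [-0.1 91.3  0. ]
```

```bash
python3 -m inch '[{"x":0,"y":20,"z":0,"twist":0},{"x":0,"y":20,"z":0,"twist":0},{"x":0,"y":20,"z":0,"twist":0},{"x":0,"y":20,"z":0,"twist":0},{"x":0,"y":11,"z":0,"twist":0},{"x":0,"y":0,"z":0,"twist":0},{"x":0,"y":0,"z":0,"twist":0}]'; python3 -m inch '[{"x":0,"y":0,"z":0,"twist":0},{"x":0,"y":0,"z":0,"twist":0},{"x":0,"y":0,"z":0,"twist":0},{"x":0,"y":0,"z":0,"twist":0},{"x":0,"y":0,"z":0,"twist":0},{"x":0,"y":0,"z":0,"twist":0},{"x":0,"y":0,"z":0,"twist":0},{"x":0,"y":0,"z":0,"twist":0}]' -1 25; python3 st.py
```

```text
t: 3.0
tool_pos: [0.5829, 0.1903, 0.3143]
orientation: [-1.57, -0.039, 0.038]
force: [-0.3, 0.2, 1.5]
opening: 0.093
t: 3.8
tool_pos: [0.5828, 0.1903, 0.3138]
orientation: [-1.57, -0.038, 0.038]
force: [0.9, 0.2, 0.0]
opening: 0.0499
t 3.8 tcp [0.5828 0.1903 0.3138] F [0.9 0.2 0. ] T [-0.09 -0.08  0.01] open 0.0499 head z 92.76 down [ 2.e-04  0.e+00 -1.e+00] q [ 0.23  0.22  1.55 -0.    1.37  0.18]
```

```bash
python3 -m inch '[{"x":0,"y":-10,"z":0,"twist":0},{"x":0,"y":-15,"z":0,"twist":0},{"x":0,"y":-20,"z":0,"twist":0},{"x":0,"y":-15,"z":0,"twist":0},{"x":-15,"y":0,"z":0,"twist":0},{"x":-30,"y":0,"z":0,"twist":0},{"x":-30,"y":0,"z":0,"twist":0},{"x":-30,"y":0,"z":0,"twist":0},{"x":-30,"y":0,"z":0,"twist":0},{"x":-25,"y":0,"z":0,"twist":0},{"x":-15,"y":0,"z":0,"twist":0}]'; python3 -m inch '[{"x":0,"y":0,"z":15,"twist":0},{"x":0,"y":0,"z":25,"twist":0},{"x":0,"y":0,"z":25,"twist":0},{"x":0,"y":0,"z":25,"twist":0},{"x":0,"y":0,"z":20,"twist":0},{"x":0,"y":0,"z":0,"twist":0},{"x":0,"y":0,"z":0,"twist":0}]';python3 st.py .41 .30 .374
python3 - <<'E'
from h import *
cam('scene','s1.png');cam('top','t1.png')
cv2.imwrite('pics/st1.png',cv2.resize(cv2.hconcat([cv2.imread('pics/s1.png'),cv2.imread('pics/t1.png')]),(800,300)))
E
```

```text
t: 4.9
tool_pos: [0.4064, 0.1818, 0.3747]
orientation: [-1.57, -0.039, 0.038]
force: [-0.7, -0.3, -4.9]
opening: 0.0497
t: 5.6
tool_pos: [0.4025, 0.2919, 0.3744]
orientation: [-1.571, -0.039, 0.038]
force: [0.1, -0.3, -4.5]
opening: 0.0496
t 5.6 tcp [0.4025 0.2919 0.3744] F [ 0.1 -0.3 -4.5] T [-0.03  0.04  0.03] open 0.0496 head z 92.83 down [ 4.e-04 -2.e-04 -1.e+00] q [ 0.52 -0.13  1.81 -0.    1.47  0.48]
to target tool mm x,y,z [7.8 0.4 7.8]
```

View pics/s1.png

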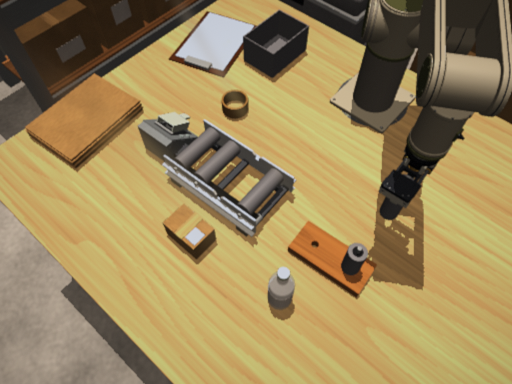

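```bash
python3 -m inch '[{"x":0,"y":10,"z":0,"twist":0},{"x":0,"y":15,"z":0,"twist":0},{"x":0,"y":20,"z":0,"twist":0},{"x":0,"y":15,"z":0,"twist":0},{"x":0,"y":6,"z":0,"twist":0},{"x":0,"y":0,"z":0,"twist":0},{"x":0,"y":0,"z":0,"twist":0}]' - 15; python3 -m inch '[{"x":0,"y":1,"z":0,"twist":0},{"x":0,"y":1,"z":0,"twist":0},{"x":0,"y":0,"z":0,"twist":0}]';python3 -m inch '[{"x":0,"y":1,"z":0,"twist":0},{"x":0,"y":0,"z":0,"twist":0}]'
```

```text
t: 6.4
tool_pos: [0.4027, 0.2917, 0.3077]
orientation: [-1.571, -0.038, 0.038]
force: [-0.5, -0.9, -4.0]
opening: 0.0499
t: 6.7
tool_pos: [0.4026, 0.2917, 0.3058]
orientation: [-1.57, -0.038, 0.038]
force: [-0.8, -0.1, -4.6]
opening: 0.0499
t: 6.9
tool_pos: [0.4027, 0.2919, 0.3055]
orientation: [-1.57, -0.038, 0.038]
force: [-2.2, -0.4, 2.1]
opening: 0.05
```

```bash
python3 -m inch '[{"x":0,"y":1,"z":-4,"twist":0},{"x":0,"y":0,"z":-5,"twist":0},{"x":0,"y":1,"z":-5,"twist":0},{"x":0,"y":0,"z":-5,"twist":0},{"x":0,"y":0,"z":-5,"twist":0}]';python3 st.py
```

```text
t: 7.4
tool_pos: [0.4038, 0.2678, 0.3032]
orientation: [-1.57, -0.038, 0.038]
force: [-2.0, 2.4, 0.4]
opening: 0.0499
t 7.4 tcp [0.4038 0.2678 0.3032] F [-2.   2.4  0.4] T [0.29 0.72 0.04] open 0.0499 head z 92.77 down [ 4.e-04  9.e-04 -1.e+00] q [ 0.48 -0.11  1.92  0.    1.33  0.43]
```

```bash
python3 -m inch '[{"x":0,"y":2,"z":-11,"twist":0},{"x":0,"y":3,"z":-11,"twist":0},{"x":0,"y":4.5,"z":-11,"twist":0},{"x":0,"y":5,"z":-11,"twist":0},{"x":0,"y":6,"z":-10,"twist":0},{"x":0,"y":7,"z":-10,"twist":0}]';python3 st.py
python3 - <<'E'
from h import *
c=cam('scene','s2.png')
cv2.imwrite('pics/s2b.png',cv2.resize(c['color'][100:300,280:480,::-1],(600,600)))
E
```

```text
t: 8.0
tool_pos: [0.4073, 0.2023, 0.2752]
orientation: [-1.572, -0.039, 0.036]
force: [0.1, -4.3, 3.6]
opening: 0.0501
t 8.0 tcp [0.4073 0.2023 0.2752] F [ 0.1 -4.3  3.6] T [-0.48  0.35  0.07] open 0.0501 head z 92.74 down [ 0.0014 -0.0012 -1.    ] q [ 0.35 -0.17  2.03 -0.    1.28  0.3 ]
```

View pics/s2b.png

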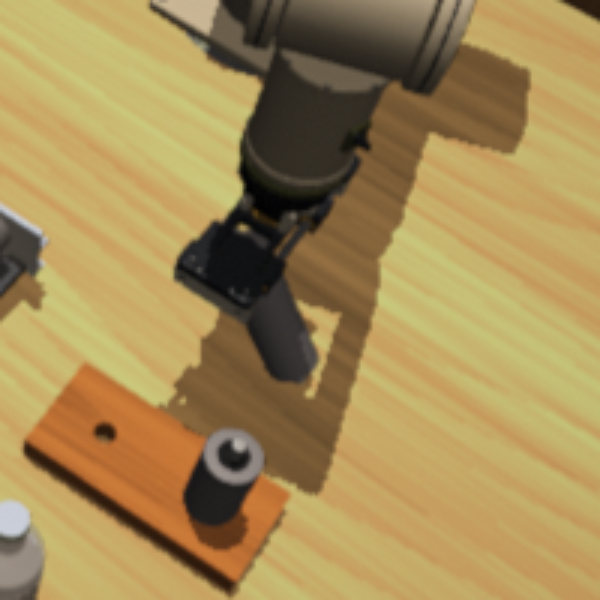

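```bash
python3 -m inch '[{"x":0,"y":7,"z":-9,"twist":0},{"x":0,"y":8,"z":-8,"twist":0},{"x":0,"y":8,"z":-7,"twist":0},{"x":0,"y":8,"z":-6,"twist":0},{"x":0,"y":8,"z":-5,"twist":0},{"x":0,"y":8,"z":-5,"twist":0},{"x":0,"y":8,"z":-4,"twist":0},{"x":0,"y":8,"z":-3,"twist":0},{"x":0,"y":7,"z":0,"twist":0},{"x":0,"y":5,"z":0,"twist":0}]';python3 st.py
```

```text
t: 9.05
tool_pos: [0.4088, 0.1569, 0.1992]
orientation: [-1.57, -0.037, 0.039]
force: [-0.1, -1.6, -0.8]
opening: 0.0498
t 9.05 tcp [0.4088 0.1569 0.1992] F [-0.1 -1.6 -0.8] T [-0.26  0.04 -0.  ] open 0.0498 head z 92.76 down [-0.0011 -0.     -1.    ] q [ 0.25 -0.1   2.12  0.    1.12  0.2 ]
```

```bash
python3 -m inch '[{"x":0,"y":3,"z":0,"twist":0},{"x":0,"y":2,"z":0,"twist":0},{"x":0,"y":1,"z":0,"twist":0},{"x":0,"y":0,"z":0,"twist":0},{"x":0,"y":0,"z":0,"twist":0}]';python3 -m inch '[{"x":0,"y":1,"z":0,"twist":0},{"x":0,"y":0,"z":0,"twist":0}]'; python3 -m inch '[{"x":0,"y":1,"z":0,"twist":0},{"x":0,"y":0,"z":0,"twist":0}]'
```

```text
t: 9.55
tool_pos: [0.4091, 0.1571, 0.1944]
orientation: [-1.57, -0.038, 0.038]
force: [-1.1, -0.2, -1.8]
opening: 0.0496
t: 9.75
tool_pos: [0.4092, 0.1569, 0.1933]
orientation: [-1.57, -0.038, 0.038]
force: [0.1, -2.0, -1.7]
opening: 0.049
t: 9.95
tool_pos: [0.4092, 0.1569, 0.1923]
orientation: [-1.57, -0.038, 0.037]
force: [-0.3, -1.8, -1.5]
opening: 0.0496
```

```bash
python3 -m inch '[{"x":0,"y":1,"z":0,"twist":0},{"x":0,"y":0,"z":0,"twist":0},{"x":0,"y":0,"z":0,"twist":0}]'; python3 -m inch '[{"x":0,"y":0,"z":0,"twist":0},{"x":0,"y":0,"z":0,"twist":0},{"x":0,"y":0,"z":0,"twist":0}]' - 55;python3 -m inch '[{"x":0,"y":-3,"z":0,"twist":0},{"x":0,"y":-6,"z":0,"twist":0},{"x":0,"y":-15,"z":0,"twist":0},{"x":0,"y":-20,"z":0,"twist":0},{"x":0,"y":-20,"z":0,"twist":0},{"x":0,"y":-20,"z":0,"twist":0},{"x":0,"y":-20,"z":0,"twist":0},{"x":0,"y":-15,"z":0,"twist":0},{"x":0,"y":-5,"z":0,"twist":0},{"x":0,"y":0,"z":0,"twist":0},{"x":0,"y":0,"z":0,"twist":0}]';python3 st.py
python3 - <<'E'
from h import *
c=cam('scene','s3.png');d=cam('top','t3.png')
np.save('s3.npy',cloud(c));np.save('t3.npy',cloud(d))
cv2.imwrite('pics/st3.png',cv2.hconcat([cv2.resize(c['color'][60:260,300:500,::-1],(400,400)),cv2.resize(d['color'][100:300,100:300,::-1],(400,400))]))
E
```

```text
t: 10.25
tool_pos: [0.4092, 0.1569, 0.1913]
orientation: [-1.57, -0.038, 0.038]
force: [0.6, -1.5, -1.0]
opening: 0.0498
t: 10.55
tool_pos: [0.4092, 0.1569, 0.1914]
orientation: [-1.57, -0.038, 0.038]
force: [-0.1, -1.5, -0.9]
opening: 0.0492
t: 11.65
tool_pos: [0.4087, 0.1568, 0.3143]
orientation: [-1.571, -0.037, 0.039]
force: [-0.2, -0.2, -3.3]
opening: 0.0492
t 11.65 tcp [0.4087 0.1568 0.3143] F [-0.2 -0.2 -3.3] T [-0.26  0.06 -0.03] open 0.0492 head z 92.77 down [-1.3e-03 -4.0e-04 -1.0e+00] q [ 0.25 -0.26  2.03 -0.    1.37  0.2 ]
```

View pics/st3.png

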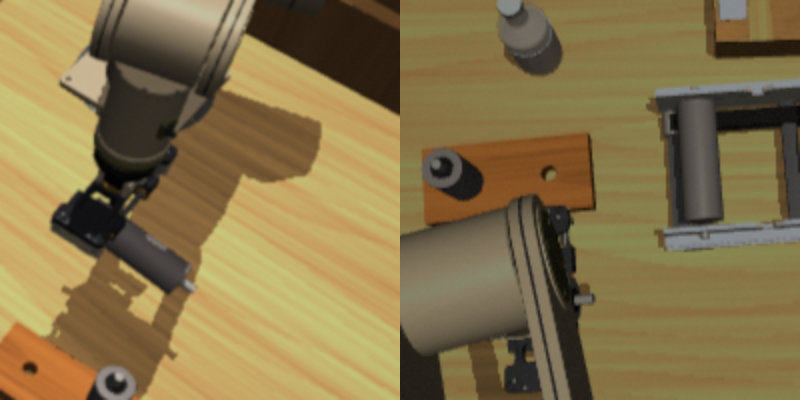

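```bash
cat > rol.py <<'E'
from h import *
from scipy.optimize import least_squares
def fit(a,box,p0):
    q=a.reshape(-1,3); q=q[np.isfinite(q).all(1)]
    m=((q>box[0])&(q<box[1])).all(1);q=q[m]
    c=np.array(p0[:3],float)
    def f(p):
        d=np.array([np.cos(p[3])*np.cos(p[2]),np.sin(p[3])*np.cos(p[2]),np.sin(p[2])])
        n=np.array([-np.sin(p[3]),np.cos(p[3]),0]);
        o=c+n*p[0]+np.array([0,0,1])*p[1]
        v=q-o; return np.linalg.norm(v-np.outer(v@d,d),axis=1)-.025
    r=least_squares(f,[0,0,0,p0[3]],loss='soft_l1',f_scale=.001); p=r.x
    n=np.array([-np.sin(p[3]),np.cos(p[3]),0])
    return len(q),c+n*p[0]+np.array([0,0,p[1]]),p[2],p[3],np.sqrt((r.fun**2).mean())
E
python3 - <<'E'
from rol import *
s=np.load('s3.npy')
q=s.reshape(-1,3);q=q[(abs(q[:,0]-.408)<.05)&(q[:,1]>.2)&(q[:,1]<.34)&(q[:,2]>.09)&(q[:,2]<.2)]
print(len(q),q.min(0),q.max(0))
print(fit(s,((.36,.205,.09),(.46,.26,.19)),(.408,.23,.147,1.61)))
ax=q[(q[:,1]>.275)];print(ax.mean(0),len(ax)); print(np.histogram(q[:,1],bins=np.arange(.2,.35,.005)))
E
```

```text
672 [0.37831589 0.20013987 0.13611518] [0.42854541 0.30179673 0.18188937]
(418, array([0.40149454, 0.22961349, 0.1514006 ]), np.float64(-0.15416491584293604), np.float64(1.6301389855330866), np.float64(0.0017724053062084903))
[0.40606033 0.2838413  0.15529441] 100
(array([38, 36, 37, 38, 36, 38, 37, 41, 38, 38, 39, 40, 38, 38, 40, 40, 28,
        9, 10,  9,  4,  0,  0,  0,  0,  0,  0,  0,  0]), array([0.2  , 0.205, 0.21 , 0.215, 0.22 , 0.225, 0.23 , 0.235, 0.24 ,
       0.245, 0.25 , 0.255, 0.26 , 0.265, 0.27 , 0.275, 0.28 , 0.285,
       0.29 , 0.295, 0.3  , 0.305, 0.31 , 0.315, 0.32 , 0.325, 0.33 ,
       0.335, 0.34 , 0.345]))
```

Run:
```python
from rol import *
for nm in 's3','t3':
    s=np.load(nm+'.npy')
    q=s.reshape(-1,3);q=q[(abs(q[:,0]-.408)<.05)&(q[:,1]>.05)&(q[:,1]<.34)&(q[:,2]>.09)&(q[:,2]<.2)]
    for y in np.arange(.08,.305,.01):
        k=q[abs(q[:,1]-y)<.005]
        if len(k)>2:
            i=k[:,2].argmax();print(nm,y.round(3),len(k),k[i].round(4),'x',k[:,0].min().round(3),k[:,0].max().round(3),'zmin',k[:,2].min().round(4))
```

```text
s3 0.14 7 [0.3977 0.1426 0.1906] x 0.388 0.398 zmin 0.1818
s3 0.15 10 [0.3959 0.148  0.1893] x 0.378 0.445 zmin 0.1412
s3 0.16 6 [0.3927 0.1564 0.1846] x 0.367 0.442 zmin 0.1361
s3 0.18 14 [0.3918 0.1845 0.1828] x 0.392 0.43 zmin 0.1489
s3 0.19 68 [0.407  0.1938 0.1857] x 0.387 0.43 zmin 0.1456
s3 0.2 75 [0.4059 0.1969 0.183 ] x 0.386 0.429 zmin 0.1439
s3 0.21 73 [0.4018 0.2099 0.1818] x 0.383 0.428 zmin 0.1448
s3 0.22 74 [0.4027 0.2169 0.1806] x 0.386 0.428 zmin 0.1428
s3 0.23 75 [0.3988 0.2264 0.181 ] x 0.385 0.428 zmin 0.1439
s3 0.24 79 [0.4067 0.2382 0.1787] x 0.378 0.428 zmin 0.1392
s3 0.25 77 [0.4097 0.2501 0.1755] x 0.386 0.428 zmin 0.138
s3 0.26 78 [0.4063 0.2595 0.1766] x 0.383 0.427 zmin 0.1376
s3 0.27 78 [0.4047 0.2749 0.1717] x 0.381 0.427 zmin 0.1361
s3 0.28 68 [0.3955 0.2809 0.1719] x 0.379 0.425 zmin 0.1363
s3 0.29 19 [0.3985 0.2864 0.1516] x 0.395 0.406 zmin 0.1397
s3 0.3 13 [0.4004 0.2969 0.1505] x 0.395 0.405 zmin 0.1408
t3 0.11 11 [0.4131 0.1131 0.1796] x 0.407 0.416 zmin 0.1679
t3 0.12 25 [0.4111 0.1156 0.1778] x 0.405 0.416 zmin 0.1669
t3 0.13 71 [0.407  0.1331 0.1796] x 0.388 0.432 zmin 0.1445
t3 0.14 6 [0.4247 0.1352 0.1808] x 0.425 0.435 zmin 0.1653
```

```bash
python3 -m inch '[{"x":0,"y":-10,"z":0,"twist":0},{"x":0,"y":-15,"z":0,"twist":0},{"x":0,"y":-10,"z":0,"twist":0},{"x":0,"y":0,"z":0,"twist":0}]'; python3 -m inch '[{"x":0,"y":0,"z":0,"twist":0.131},{"x":0,"y":0,"z":0,"twist":0.131},{"x":0,"y":0,"z":0,"twist":0.131},{"x":0,"y":0,"z":0,"twist":0.131},{"x":0,"y":0,"z":0,"twist":0.131},{"x":0,"y":0,"z":0,"twist":0.131},{"x":0,"y":0,"z":0,"twist":0.131},{"x":0,"y":0,"z":0,"twist":0.131},{"x":0,"y":0,"z":0,"twist":0.131},{"x":0,"y":0,"z":0,"twist":0.131},{"x":0,"y":0,"z":0,"twist":0.131},{"x":0,"y":0,"z":0,"twist":0.131}]';python3 -m inch '[{"x":0,"y":0,"z":0,"twist":0},{"x":0,"y":0,"z":0,"twist":0}]'; python3 st.py .5343 -.0928 .349
python3 - <<'E'
from h import *
t=np.load('top0.npy')
for u in range(262,304,3):print(u,t[185,u].round(4))
E
```

```text
t: 12.15
tool_pos: [0.4098, 0.1571, 0.3523]
orientation: [-1.57, -0.04, 0.035]
force: [0.2, -0.1, -3.3]
opening: 0.0493
t: 13.35
tool_pos: [0.4089, 0.1569, 0.3496]
orientation: [-1.229, 1.179, -1.178]
force: [-0.7, -0.5, -5.1]
opening: 0.0492
t: 13.55
tool_pos: [0.409, 0.1569, 0.3498]
orientation: [-1.233, 1.172, -1.171]
force: [0.9, -0.0, -4.2]
opening: 0.0491
t 13.55 tcp [0.409  0.1569 0.3498] F [ 0.9 -0.  -4.2] T [-0.02  0.42 -0.01] open 0.0491 head z 2.91 down [-7.e-04 -0.e+00 -1.e+00] q [ 0.25 -0.29  1.99  0.    1.45  1.77]
to target tool mm x,y,z [255.7   0.7 112.4]
262 [ 0.5861 -0.0424  0.0056]
265 [ 0.5866 -0.0505  0.0023]
268 [ 0.5873 -0.0588 -0.0025]
271 [ 0.5862 -0.0667  0.002 ]
274 [ 0.5858 -0.0747  0.0031]
277 [ 0.5857 -0.0828  0.0025]
280 [ 0.5855 -0.0909  0.0029]
283 [ 0.586  -0.0992 -0.0007]
286 [ 0.5862 -0.1074 -0.0029]
289 [ 0.5847 -0.115   0.0037]
292 [ 0.5778 -0.1201  0.0383]
295 [ 0.5753 -0.1268  0.0503]
298 [ 0.5757 -0.1349  0.0472]
301 [ 0.5841 -0.1473  0.0026]
```

```bash
python3 -m inch '[{"x":12,"y":0,"z":0,"twist":0},{"x":20,"y":0,"z":-5,"twist":0},{"x":20,"y":10,"z":-4,"twist":0},{"x":15,"y":20,"z":0,"twist":0},{"x":0,"y":25,"z":0,"twist":0},{"x":0,"y":25,"z":0,"twist":0},{"x":0,"y":25,"z":0,"twist":0},{"x":0,"y":25,"z":0,"twist":0},{"x":0,"y":15,"z":0,"twist":0},{"x":0,"y":8,"z":0,"twist":0},{"x":0,"y":0,"z":0,"twist":0}]'; python3 st.py;  python3 -m inch '[{"x":0,"y":3,"z":0,"twist":0},{"x":0,"y":2,"z":0,"twist":0},{"x":0,"y":1,"z":0,"twist":0},{"x":0,"y":0,"z":0,"twist":0}]' - 20; python3 st.py
```

```text
t: 14.65
tool_pos: [0.4028, 0.0891, 0.1964]
orientation: [-1.233, 1.175, -1.173]
force: [0.6, 0.6, -4.6]
opening: 0.0494
t 14.65 tcp [0.4028 0.0891 0.1964] F [ 0.6  0.6 -4.6] T [0.02 0.35 0.01] open 0.0494 head z 2.74 down [-1.9e-03 -3.0e-04 -1.0e+00] q [ 0.09 -0.17  2.19 -0.    1.13  1.62]
t: 15.05
tool_pos: [0.4037, 0.0896, 0.1918]
orientation: [-1.23, 1.173, -1.175]
force: [-0.4, -0.7, -1.5]
opening: 0.0497
t 15.05 tcp [0.4037 0.0896 0.1918] F [-0.4 -0.7 -1.5] T [-0.02  0.08 -0.01] open 0.0497 head z 2.71 down [ 1.4e-03  1.0e-04 -1.0e+00] q [ 0.09 -0.16  2.19 -0.    1.11  1.62]
```

```bash
python3 -m inch '[{"x":0,"y":1,"z":0,"twist":0},{"x":0,"y":1,"z":0,"twist":0},{"x":0,"y":0,"z":0,"twist":0}]' - 12; python3 -m inch '[{"x":0,"y":0,"z":0,"twist":0},{"x":0,"y":0,"z":0,"twist":0}]' - 6; python3 st.py;python3 -m inch '[{"x":0,"y":0,"z":0,"twist":0},{"x":0,"y":0,"z":0,"twist":0},{"x":0,"y":0,"z":0,"twist":0},{"x":0,"y":0,"z":0,"twist":0}]' - 3; python3 st.py
```

```text
t: 15.35
tool_pos: [0.4033, 0.0896, 0.1891]
orientation: [-1.231, 1.174, -1.174]
force: [-0.9, -0.4, -2.2]
opening: 0.0496
t: 15.55
tool_pos: [0.4033, 0.0896, 0.1892]
orientation: [-1.231, 1.175, -1.174]
force: [-0.3, -0.4, -1.7]
opening: 0.0499
t 15.55 tcp [0.4033 0.0896 0.1892] F [-0.3 -0.4 -1.7] T [0.03 0.25 0.01] open 0.0499 head z 2.7 down [-1.e-04  0.e+00 -1.e+00] q [ 0.09 -0.16  2.19  0.    1.11  1.62]
t: 15.95
tool_pos: [0.4033, 0.0895, 0.1892]
orientation: [-1.231, 1.174, -1.175]
force: [-2.3, -0.4, -2.1]
opening: 0.0496
t 15.95 tcp [0.4033 0.0895 0.1892] F [-2.3 -0.4 -2.1] T [0.07 0.22 0.03] open 0.0496 head z 2.69 down [-0. -0. -1.] q [ 0.09 -0.16  2.19 -0.    1.11  1.62]
```

```bash
python3 -m inch '[{"x":0,"y":0,"z":0,"twist":0},{"x":0,"y":-5,"z":0,"twist":0},{"x":0,"y":-10,"z":0,"twist":0},{"x":0,"y":-5,"z":-8,"twist":0},{"x":0,"y":0,"z":-15,"twist":0},{"x":-15,"y":0,"z":-15,"twist":0},{"x":-25,"y":0,"z":0,"twist":0},{"x":-25,"y":0,"z":0,"twist":0},{"x":-25,"y":0,"z":0,"twist":0},{"x":-20,"y":0,"z":0,"twist":0},{"x":-10,"y":0,"z":0,"twist":0},{"x":0,"y":0,"z":0,"twist":0}]' - 30; python3 st.py;python3 -m inch '[{"x":0,"y":5,"z":0,"twist":0},{"x":0,"y":8,"z":0,"twist":0},{"x":0,"y":4,"z":0,"twist":0},{"x":0,"y":3,"z":0,"twist":0},{"x":0,"y":0,"z":0,"twist":0}]'; python3 st.py
python3 - <<'E'
from h import *
c=cam('scene','s4.png');d=cam('top','t4.png')
np.save('s4.npy',cloud(c));np.save('t4.npy',cloud(d))
cv2.imwrite('pics/st4.png',cv2.hconcat([cv2.resize(c['color'][100:300,280:480,::-1],(400,400)),cv2.resize(d['color'][120:320,80:280,::-1],(400,400))]))
E
```

```text
t: 17.15
tool_pos: [0.3598, 0.2085, 0.2098]
orientation: [-1.231, 1.173, -1.173]
force: [1.1, 0.3, -2.4]
opening: 0.0495
t 17.15 tcp [0.3598 0.2085 0.2098] F [ 1.1  0.3 -2.4] T [0.11 0.26 0.06] open 0.0495 head z 2.8 down [ 6.e-04  4.e-04 -1.e+00] q [ 0.4  -0.19  2.17  0.    1.16  1.92]
t: 17.65
tool_pos: [0.3596, 0.2071, 0.1886]
orientation: [-1.232, 1.175, -1.175]
force: [-1.5, -1.4, -0.1]
opening: 0.0494
t 17.65 tcp [0.3596 0.2071 0.1886] F [-1.5 -1.4 -0.1] T [-0.17  0.15 -0.06] open 0.0494 head z 2.65 down [-8.e-04 -6.e-04 -1.e+00] q [ 0.4  -0.15  2.19 -0.    1.11  1.92]
```

View pics/st4.png

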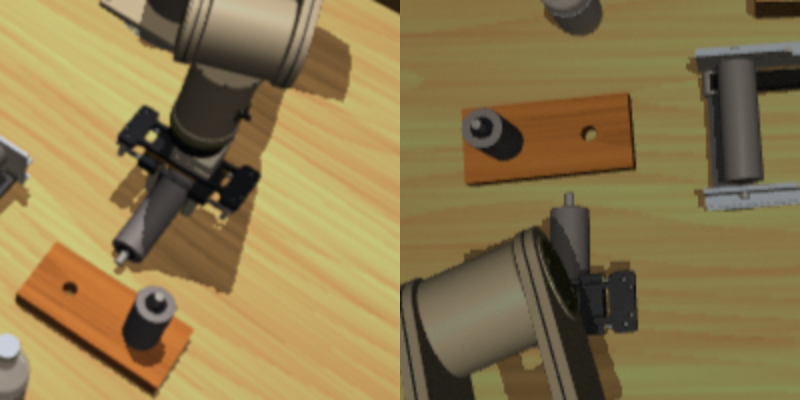

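```bash
cat > meas.py <<'E'
from rol import *
import sys
# profile along x for roller at heading ~0: tube tops
def prof(a,y0,zlo,zhi,xs):
    q=a.reshape(-1,3);q=q[(abs(q[:,1]-y0)<.03)&(q[:,2]>zlo)&(q[:,2]<zhi)]
    for x in xs:
        k=q[abs(q[:,0]-x)<.005]
        if len(k)>2:
            z=np.sort(k[:,2])[-4:].mean();print(round(x,3),len(k),'topz',z.round(4),'y',k[:,1].min().round(3),k[:,1].max().round(3))
E
python3 - <<'E'
from meas import *
for n in('t4','s4'):
    a=np.load(n+'.npy');print(n);prof(a,.21,.01,.09,np.arange(.38,.53,.01))
    q=a.reshape(-1,3);k=q[(abs(q[:,1]-.213)<.008)&(q[:,2]>.012)&(q[:,0]>.44)&(q[:,0]<.522)];print('end x',np.sort(k[:,0])[-4:])
E
```

```text
t4
0.39 5 topz 0.059 y 0.195 0.204
0.4 35 topz 0.0594 y 0.186 0.21
0.41 54 topz 0.0615 y 0.186 0.215
0.42 60 topz 0.0589 y 0.187 0.221
0.43 68 topz 0.0598 y 0.187 0.227
0.44 77 topz 0.0571 y 0.188 0.234
0.45 79 topz 0.0562 y 0.188 0.234
0.46 76 topz 0.056 y 0.188 0.235
0.47 75 topz 0.0544 y 0.188 0.235
0.48 69 topz 0.0538 y 0.189 0.236
0.49 18 topz 0.05 y 0.202 0.22
0.5 19 topz 0.0318 y 0.209 0.22
0.53 66 topz 0.0351 y 0.181 0.239
end x [0.5031167  0.50337344 0.50354995 0.50371565]
s4
0.38 50 topz 0.0619 y 0.186 0.233
0.39 59 topz 0.0692 y 0.185 0.239
0.4 57 topz 0.0596 y 0.186 0.234
0.41 54 topz 0.0592 y 0.189 0.235
0.42 60 topz 0.0584 y 0.187 0.235
0.43 53 topz 0.0574 y 0.188 0.236
0.44 59 topz 0.0573 y 0.187 0.236
0.45 56 topz 0.0553 y 0.189 0.237
0.46 59 topz 0.0553 y 0.188 0.237
0.47 65 topz 0.0538 y 0.188 0.237
0.48 110 topz 0.0523 y 0.189 0.238
0.49 14 topz 0.0318 y 0.208 0.219
0.5 14 topz 0.0304 y 0.21 0.221
0.53 58 topz 0.0337 y 0.18 0.24
end x [0.50087319 0.50137453 0.50157679 0.50205379]
```

```bash
python3 -m inch '[{"x":0,"y":0,"z":5,"twist":0},{"x":0,"y":0,"z":8,"twist":0},{"x":0,"y":0,"z":7,"twist":0},{"x":0,"y":0,"z":2,"twist":0},{"x":0,"y":0,"z":0,"twist":0}]' - 15; python3 -m inch '[{"x":0,"y":0,"z":0,"twist":0},{"x":0,"y":0,"z":2,"twist":0},{"x":0,"y":0,"z":3,"twist":0},{"x":0,"y":0,"z":3,"twist":0},{"x":0,"y":0,"z":3,"twist":0},{"x":0,"y":0,"z":3,"twist":0}]' - 3; python3 st.py
```

```text
t: 18.25
tool_pos: [0.3824, 0.2087, 0.1894]
orientation: [-1.23, 1.174, -1.175]
force: [0.7, -0.1, -2.7]
opening: 0.0494
t: 18.85
tool_pos: [0.3956, 0.2093, 0.189]
orientation: [-1.232, 1.175, -1.174]
force: [-3.7, -0.2, -2.7]
opening: 0.0499
t 18.85 tcp [0.3956 0.2093 0.189 ] F [-3.7 -0.2 -2.7] T [-0.01  0.8  -0.03] open 0.0499 head z 2.7 down [-9.e-04 -2.e-04 -1.e+00] q [ 0.37 -0.05  2.1   0.    1.1   1.9 ]
```

Run:
```python
from meas import *
c=cam('scene');d=cam('top')
for a in (cloud(d),cloud(c)):
    print();prof(a,.21,.01,.09,np.arange(.40,.53,.02))
```

```text
0.44 34 topz 0.0567 y 0.187 0.209
0.46 51 topz 0.0576 y 0.189 0.22
0.48 60 topz 0.0555 y 0.19 0.231
0.5 76 topz 0.054 y 0.191 0.24
0.52 16 topz 0.0323 y 0.212 0.22

0.4 93 topz 0.0747 y 0.18 0.24
0.42 59 topz 0.0584 y 0.188 0.236
0.44 52 topz 0.0576 y 0.188 0.236
0.46 61 topz 0.0561 y 0.191 0.237
0.48 60 topz 0.0554 y 0.191 0.238
0.5 109 topz 0.0535 y 0.19 0.239
0.52 13 topz 0.0312 y 0.21 0.22
```

```bash
python3 -m inch '[{"x":0,"y":0,"z":3,"twist":0},{"x":0,"y":0,"z":3,"twist":0},{"x":0,"y":0,"z":3,"twist":0},{"x":0,"y":0,"z":3,"twist":0},{"x":0,"y":0,"z":3,"twist":0},{"x":0,"y":0,"z":0,"twist":0}]' - 3; python3 st.py
python3 - <<'E'
from meas import *
c=cam('scene');d=cam('top')
for a in (cloud(d),cloud(c)):
    print();prof(a,.21,.01,.09,np.arange(.40,.53,.02))
E
```

```text
t: 19.55
tool_pos: [0.4112, 0.21, 0.1894]
orientation: [-1.23, 1.174, -1.175]
force: [-1.0, 0.5, -2.9]
opening: 0.0495
t 19.55 tcp [0.4112 0.21   0.1894] F [-1.   0.5 -2.9] T [-0.02  0.32 -0.  ] open 0.0495 head z 2.68 down [ 8.e-04  2.e-04 -1.e+00] q [ 0.36 -0.02  2.06 -0.    1.1   1.89]

0.46 38 topz 0.0518 y 0.188 0.21
0.48 49 topz 0.0548 y 0.19 0.22
0.5 67 topz 0.0539 y 0.191 0.231
0.52 16 topz 0.0352 y 0.212 0.22

0.4 14 topz 0.0595 y 0.184 0.225
0.42 83 topz 0.0743 y 0.18 0.239
0.44 53 topz 0.0535 y 0.189 0.237
0.46 56 topz 0.0526 y 0.189 0.237
0.48 59 topz 0.0532 y 0.19 0.239
0.5 117 topz 0.0529 y 0.191 0.239
0.52 17 topz 0.0338 y 0.21 0.238
```

```bash
python3 -m inch '[{"x":0,"y":0,"z":0,"twist":0},{"x":0,"y":0,"z":0,"twist":0},{"x":0,"y":0,"z":0,"twist":0}]' - 55; python3 -m inch '[{"x":0,"y":-2,"z":-5,"twist":0},{"x":0,"y":-5,"z":-10,"twist":0},{"x":0,"y":-15,"z":-10,"twist":0},{"x":0,"y":-25,"z":0,"twist":0},{"x":0,"y":-25,"z":0,"twist":0},{"x":0,"y":-25,"z":0,"twist":0},{"x":0,"y":-25,"z":0,"twist":0},{"x":0,"y":-15,"z":0,"twist":0},{"x":0,"y":-5,"z":0,"twist":0},{"x":0,"y":0,"z":0,"twist":0},{"x":0,"y":0,"z":0,"twist":0}]';python3 st.py
python3 - <<'E'
from meas import *
c=cam('scene','s5.png');d=cam('top','t5.png')
np.save('s5.npy',cloud(c));np.save('t5.npy',cloud(d))
cv2.imwrite('pics/st5.png',cv2.hconcat([cv2.resize(c['color'][100:300,280:480,::-1],(400,400)),cv2.resize(d['color'][120:320,80:280,::-1],(400,400))]))
for a in (cloud(d),cloud(c)):
    print();prof(a,.21,.12,.2,np.arange(.27,.53,.02))
    q=a.reshape(-1,3);k=q[(abs(q[:,1]-.213)<.008)&(q[:,2]>.12)&(q[:,0]>.4)&(q[:,0]<.522)];print('end x',np.sort(k[:,0])[-4:])
E
```

```text
t: 19.95
tool_pos: [0.4108, 0.2101, 0.1894]
orientation: [-1.23, 1.174, -1.175]
force: [0.2, 0.1, -2.9]
opening: 0.0489
t: 21.05
tool_pos: [0.3852, 0.2087, 0.3301]
orientation: [-1.233, 1.175, -1.174]
force: [-0.6, -0.2, -3.6]
opening: 0.049
t 21.05 tcp [0.3852 0.2087 0.3301] F [-0.6 -0.2 -3.6] T [-0.02  0.19 -0.03] open 0.049 head z 2.7 down [-1.6e-03 -6.0e-04 -1.0e+00] q [ 0.38 -0.28  2.01  0.    1.41  1.9 ]

0.33 5 topz 0.1811 y 0.183 0.189
0.35 19 topz 0.187 y 0.183 0.193
0.39 8 topz 0.1931 y 0.199 0.201
0.43 79 topz 0.1942 y 0.187 0.222
0.45 101 topz 0.1931 y 0.188 0.234
0.47 99 topz 0.1929 y 0.189 0.235
0.49 20 topz 0.1718 y 0.21 0.22
end x [0.50211606 0.50238752 0.50244752 0.5026191 ]

0.35 8 topz 0.1888 y 0.185 0.224
0.37 8 topz 0.1916 y 0.187 0.226
0.39 115 topz 0.1972 y 0.18 0.239
0.41 64 topz 0.1945 y 0.187 0.235
0.43 64 topz 0.1939 y 0.188 0.236
0.45 62 topz 0.1938 y 0.189 0.237
0.47 68 topz 0.1922 y 0.189 0.238
0.49 17 topz 0.1725 y 0.209 0.22
end x [0.50064374 0.50080671 0.50083549 0.50132655]
```

View pics/st5.png

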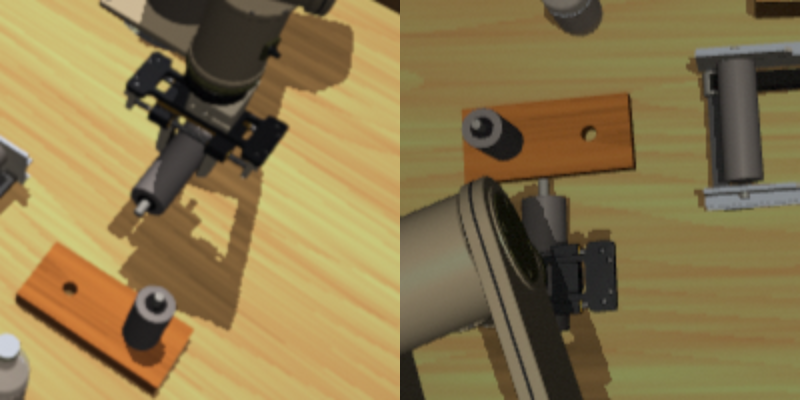

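```bash
python3 st.py .5643 -.0914 .29; python3 -m inch '[{"x":15,"y":0,"z":7,"twist":0},{"x":30,"y":0,"z":16,"twist":0},{"x":36,"y":0,"z":19,"twist":0},{"x":36,"y":0,"z":19,"twist":0},{"x":36,"y":0,"z":19,"twist":0},{"x":36,"y":0,"z":19,"twist":0},{"x":36,"y":0,"z":19,"twist":0},{"x":36,"y":0,"z":19,"twist":0},{"x":30,"y":0,"z":15,"twist":0},{"x":16,"y":0,"z":9,"twist":0},{"x":0,"y":0,"z":0,"twist":0},{"x":0,"y":0,"z":0,"twist":0}]'; python3 st.py .5643 -.0914 .29
```

```text
t 21.15 tcp [0.3852 0.2087 0.3298] F [ 0.2  0.5 -4.3] T [0.02 0.25 0.01] open 0.0495 head z 2.7 down [-2.3e-03 -9.0e-04 -1.0e+00] q [ 0.38 -0.27  2.01  0.    1.41  1.9 ]
to target tool mm x,y,z [308.1  39.7 164.9]
t: 22.35
tool_pos: [0.5606, -0.0904, 0.3298]
orientation: [-1.232, 1.177, -1.173]
force: [-0.8, 0.7, -4.5]
opening: 0.049
t 22.35 tcp [ 0.5606 -0.0904  0.3298] F [-0.8  0.7 -4.5] T [ 0.07  0.27 -0.02] open 0.049 head z 2.64 down [-2.5e-03  9.0e-04 -1.0e+00] q [-0.25  0.09  1.67  0.    1.38  1.27]
to target tool mm x,y,z [ 1.3 39.8  3.8]
```

```bash
python3 -m inch '[{"x":1,"y":0,"z":3.5,"twist":0},{"x":0,"y":15,"z":0,"twist":0},{"x":0,"y":15,"z":0,"twist":0},{"x":0,"y":10,"z":0,"twist":0},{"x":0,"y":0,"z":0,"twist":0},{"x":0,"y":0,"z":0,"twist":0}]'; python3 st.py .5643 -.0914 .2495
python3 - <<'E'
from meas import *
c=cam('scene','s6.png');d=cam('top','t6.png')
np.save('s6.npy',cloud(c));np.save('t6.npy',cloud(d))
cv2.imwrite('pics/st6.png',cv2.hconcat([cv2.resize(c['color'][80:240,150:310,::-1],(400,400)),cv2.resize(d['color'][120:240,220:340,::-1],(400,400))]))
E
```

```text
t: 22.95
tool_pos: [0.5642, -0.0909, 0.2905]
orientation: [-1.232, 1.175, -1.174]
force: [-0.1, 0.1, -3.5]
opening: 0.0488
t 22.95 tcp [ 0.5642 -0.0909  0.2905] F [-0.1  0.1 -3.5] T [-0.04  0.23 -0.01] open 0.0488 head z 2.7 down [-1.3e-03  3.0e-04 -1.0e+00] q [-0.25  0.14  1.69 -0.    1.31  1.27]
to target tool mm x,y,z [ 0.5 41.   0.1]
```

View pics/st6.png

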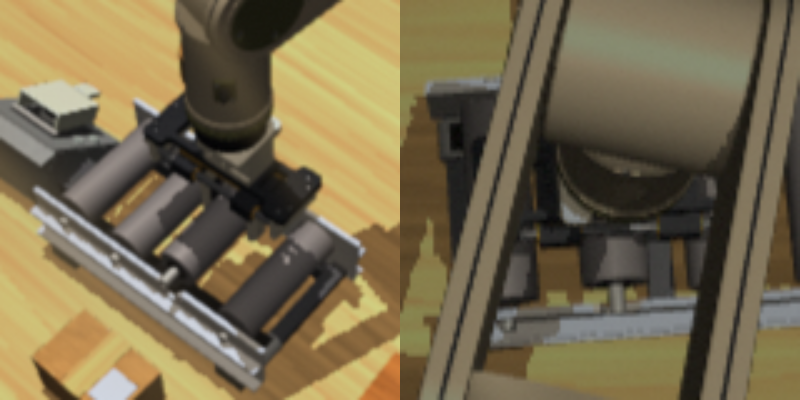

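```bash
python3 -m inch '[{"x":0.5,"y":8,"z":0,"twist":0},{"x":0,"y":8,"z":0,"twist":0},{"x":0,"y":4,"z":0,"twist":0},{"x":0,"y":4,"z":0,"twist":0},{"x":0,"y":4,"z":0,"twist":0},{"x":0,"y":0,"z":0,"twist":0}]'; python3 -m inch '[{"x":0,"y":3,"z":0,"twist":0},{"x":0,"y":3,"z":0,"twist":0},{"x":0,"y":0,"z":0,"twist":0}]';python3 st.py .5643 -.0914 .2495
```

```text
t: 23.65
tool_pos: [0.5642, -0.0915, 0.2624]
orientation: [-1.232, 1.176, -1.174]
force: [0.4, -0.3, -3.5]
opening: 0.0492
t: 23.95
tool_pos: [0.5643, -0.0915, 0.2568]
orientation: [-1.231, 1.175, -1.174]
force: [-0.3, 0.3, -4.0]
opening: 0.0491
t 23.95 tcp [ 0.5643 -0.0915  0.2568] F [-0.3  0.3 -4. ] T [-0.02  0.26  0.  ] open 0.0491 head z 2.69 down [-6.e-04  1.e-04 -1.e+00] q [-0.25  0.17  1.72 -0.    1.25  1.27]
to target tool mm x,y,z [-0.1  7.3 -0. ]
```

```bash
python3 -m inch '[{"x":0,"y":2,"z":0,"twist":0},{"x":0,"y":2,"z":0,"twist":0},{"x":0,"y":0,"z":0,"twist":0}]'; python3 -m inch '[{"x":0,"y":1,"z":0,"twist":0},{"x":0,"y":1,"z":0,"twist":0},{"x":0,"y":0,"z":0,"twist":0}]' - 30;  python3 -m inch '[{"x":0,"y":1,"z":0,"twist":0},{"x":0,"y":0,"z":0,"twist":0}]'; python3 -m inch '[{"x":0,"y":1,"z":0,"twist":0},{"x":0,"y":0,"z":0,"twist":0}]';python3 st.py
```

```text
t: 24.25
tool_pos: [0.5643, -0.0916, 0.2529]
orientation: [-1.231, 1.175, -1.174]
force: [-0.6, -0.8, -4.0]
opening: 0.049
t: 24.55
tool_pos: [0.5645, -0.0916, 0.2512]
orientation: [-1.231, 1.174, -1.175]
force: [0.1, -1.1, -3.8]
opening: 0.0496
t: 24.75
tool_pos: [0.5646, -0.0916, 0.2503]
orientation: [-1.231, 1.174, -1.175]
force: [-0.4, -0.2, -2.8]
opening: 0.0497
t: 24.95
tool_pos: [0.5646, -0.0916, 0.2493]
orientation: [-1.231, 1.174, -1.175]
force: [0.1, -0.1, -2.4]
opening: 0.0494
t 24.95 tcp [ 0.5646 -0.0916  0.2493] F [ 0.1 -0.1 -2.4] T [-0.01  0.1  -0.04] open 0.0494 head z 2.69 down [ 3.e-04 -1.e-04 -1.e+00] q [-0.25  0.18  1.72 -0.    1.23  1.27]
```

```bash
python3 -m inch '[{"x":0,"y":1,"z":0,"twist":0},{"x":0,"y":0,"z":0,"twist":0}]' - 15; python3 -m inch '[{"x":0,"y":1,"z":0,"twist":0},{"x":0,"y":0,"z":0,"twist":0}]'; python3 -m inch '[{"x":0,"y":1,"z":0,"twist":0},{"x":0,"y":0,"z":0,"twist":0}]';python3 st.py
```

```text
t: 25.15
tool_pos: [0.5646, -0.0916, 0.249]
orientation: [-1.231, 1.174, -1.175]
force: [-3.1, 0.6, 3.8]
opening: 0.0495
t: 25.35
tool_pos: [0.5648, -0.0916, 0.2488]
orientation: [-1.231, 1.174, -1.175]
force: [-6.6, 1.1, 10.7]
opening: 0.0495
t: 25.55
tool_pos: [0.5649, -0.0916, 0.2485]
orientation: [-1.23, 1.173, -1.175]
force: [-9.2, 2.3, 14.4]
opening: 0.0496
t 25.55 tcp [ 0.5649 -0.0916  0.2485] F [-9.2  2.3 14.4] T [0.31 1.5  0.06] open 0.0496 head z 2.71 down [ 1.4e-03 -3.0e-04 -1.0e+00] q [-0.25  0.18  1.72  0.    1.23  1.27]
```

```bash
python3 -m inch '[{"x":0,"y":-1,"z":0,"twist":0},{"x":0,"y":-1,"z":0,"twist":0},{"x":0,"y":0,"z":0,"twist":0}]' - 6
python3 - <<'E'
from meas import *
c=cam('scene','s7.png');d=cam('top','t7.png')
a=cloud(c);np.save('s7.npy',a)
cv2.imwrite('pics/st7.png',cv2.hconcat([cv2.resize(c['color'][80:240,150:310,::-1],(400,400)),cv2.resize(d['color'][120:240,220:340,::-1],(400,400))]))
for y0 in(-.0098,-.17,-.0905):
    print(y0);q=a.reshape(-1,3)
    for x in np.arange(.52,.69,.01):
        k=q[(abs(q[:,0]-x)<.005)&(abs(q[:,1]-(y0+.0465*(x-.585)))<.008)&(q[:,2]>.05)&(q[:,2]<.13)]
        if len(k)>2:print(x.round(3),len(k),np.sort(k[:,2])[-5:].mean().round(4),end=' | ')
    print()
E
```

```text
t: 25.85
tool_pos: [0.5648, -0.0916, 0.2486]
orientation: [-1.23, 1.173, -1.175]
force: [0.3, 0.2, 2.2]
opening: 0.0499
-0.0098
0.52 17 0.1118 | 0.53 18 0.1133 | 0.54 17 0.1134 | 0.55 20 0.1147 | 0.56 15 0.1133 | 0.57 19 0.1123 | 0.58 20 0.1125 | 0.59 18 0.1133 | 0.6 18 0.1124 | 0.61 13 0.1132 | 0.62 21 0.1132 | 0.63 18 0.1135 | 0.64 20 0.1128 | 0.65 35 0.1138 | 0.66 10 0.1063 | 0.67 44 0.1045 | 0.68 9 0.0749 | 
-0.17
0.58 9 0.1123 | 0.59 18 0.1142 | 0.6 17 0.1136 | 0.61 15 0.1119 | 0.62 15 0.1129 | 0.63 21 0.114 | 0.64 12 0.113 | 0.65 18 0.1133 | 0.66 26 0.1122 | 0.67 24 0.1069 | 0.68 27 0.094 | 
-0.0905
0.55 4 0.11 | 0.57 9 0.1113 | 0.58 16 0.113 | 0.59 17 0.1133 | 0.6 17 0.1126 | 0.61 16 0.1128 | 0.62 19 0.1137 | 0.63 17 0.1139 | 0.64 17 0.1143 | 0.65 18 0.113 | 0.66 29 0.1118 | 0.67 26 0.095 | 0.68 24 0.0919 |
```

View pics/st7.png

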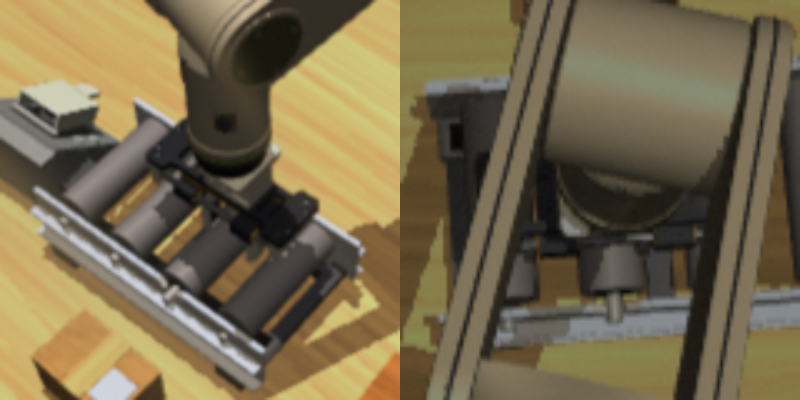

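```bash
python3 -m inch '[{"x":0,"y":0,"z":0,"twist":0},{"x":0,"y":0,"z":0,"twist":0},{"x":0,"y":0,"z":0,"twist":0},{"x":0,"y":0,"z":0,"twist":0}]' 0.27; python3 -m inch '[{"x":0,"y":-5,"z":0,"twist":0},{"x":0,"y":-15,"z":0,"twist":0},{"x":0,"y":-20,"z":0,"twist":0},{"x":0,"y":-20,"z":0,"twist":0},{"x":0,"y":-20,"z":0,"twist":0},{"x":0,"y":-15,"z":0,"twist":0},{"x":0,"y":-5,"z":0,"twist":0},{"x":0,"y":0,"z":0,"twist":0}]'; python3 st.py
python3 - <<'E'
from meas import *
c=cam('scene','s8.png');d=cam('top','t8.png')
a=cloud(c);np.save('s8.npy',a);b=cloud(d);np.save('t8.npy',b)
cv2.imwrite('pics/st8.png',cv2.hconcat([cv2.resize(c['color'][80:240,150:310,::-1],(400,400)),cv2.resize(d['color'][120:240,220:340,::-1],(400,400))]))
for a in(a,b):
  for y0 in(-.17,-.0905):
    print(y0);q=a.reshape(-1,3)
    for x in np.arange(.48,.69,.01):
        k=q[(abs(q[:,0]-x)<.005)&(abs(q[:,1]-(y0+.0465*(x-.585)))<.007)&(q[:,2]>.05)&(q[:,2]<.13)]
        if len(k)>2:print(x.round(3),np.sort(k[:,2])[-5:].mean().round(4),end=' | ')
    print()
E
```

```text
t: 26.35
tool_pos: [0.5644, -0.0916, 0.248]
orientation: [-1.231, 1.175, -1.174]
force: [0.1, -1.0, -0.1]
opening: 0.0589
t: 27.15
tool_pos: [0.5648, -0.0916, 0.3495]
orientation: [-1.23, 1.173, -1.176]
force: [0.6, 0.6, -0.6]
opening: 0.059
t 27.15 tcp [ 0.5648 -0.0916  0.3495] F [ 0.6  0.6 -0.6] T [ 0.07  0.15 -0.04] open 0.059 head z 2.7 down [ 2.e-03 -5.e-04 -1.e+00] q [-0.25  0.09  1.64  0.    1.42  1.27]
-0.17
0.54 0.1125 | 0.55 0.1141 | 0.56 0.1131 | 0.57 0.1137 | 0.58 0.1133 | 0.59 0.1141 | 0.6 0.1125 | 0.61 0.1128 | 0.62 0.1131 | 0.63 0.1131 | 0.64 0.1139 | 0.65 0.1136 | 0.66 0.1123 | 0.67 0.1044 | 0.68 0.0922 | 
-0.0905
0.54 0.114 | 0.55 0.113 | 0.56 0.114 | 0.57 0.1127 | 0.58 0.112 | 0.59 0.1127 | 0.6 0.1122 | 0.61 0.1121 | 0.62 0.1125 | 0.63 0.1137 | 0.64 0.1127 | 0.65 0.113 | 0.66 0.1106 | 0.67 0.0941 | 0.68 0.0921 | 
-0.17
0.54 0.1107 | 0.55 0.1123 | 0.56 0.1126 | 0.58 0.1115 | 0.59 0.1121 | 0.6 0.1126 | 0.61 0.1131 | 
-0.0905
0.48 0.0761 | 0.49 0.0937 | 0.5 0.0946 | 0.51 0.1132 | 0.52 0.1152 | 0.53 0.1138 | 0.54 0.1134 | 0.55 0.1147 | 0.56 0.114 | 0.57 0.113 |
```

View pics/st8.png

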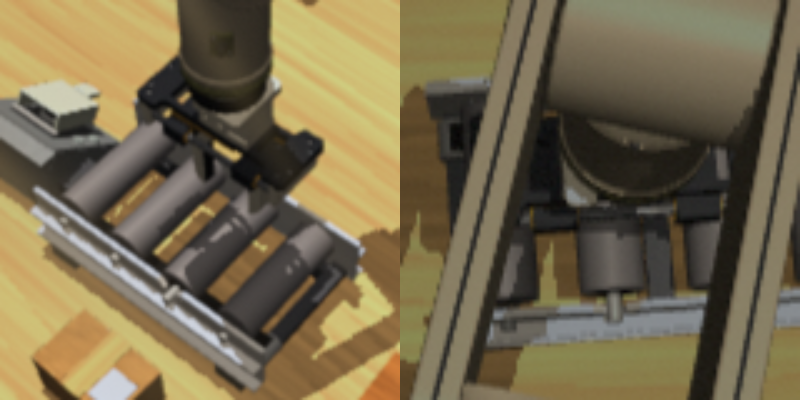

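Run:
```python
from h import *
psi=.0465
ex=np.array([np.cos(psi),np.sin(psi),0]);ey=np.array([-np.sin(psi),np.cos(psi),0])
O=np.array([.5838,-.0905,0])-.04*ey  # conveyor origin
for n in('top0','scene0'):
    a=np.load(n+'.npy').reshape(-1,3);a=a[np.isfinite(a).all(1)]
    L=np.stack([(a-O)@ex,(a-O)@ey,a[:,2]],1)
    m=(L[:,1]<-.17)&(L[:,1]>-.33)&(abs(L[:,0])<.12)&(L[:,2]>.02);L=L[m]
    print(n,len(L))
    # strips
    for ylo,yhi,lab in((-.302,-.29,'face right of cover'),(-.26,-.236,'cover mid'),(-.28,-.265,'cover')):
        k=L[(L[:,1]>ylo)&(L[:,1]<yhi)]
        print(lab)
        for x in np.arange(-.08,.1,.008):
            j=k[abs(k[:,0]-x)<.004]
            if len(j):print('%.3f:%.4f(%d)'%(x,np.median(j[:,2]),len(j)),end=' ')
        print()
    k=L[(L[:,2]>.105)&(L[:,0]<.05)]
    print('cover y range',np.percentile(k[:,1],[2,98]))
    k=L[(L[:,0]<-.046)&(L[:,2]>.06)];print('tab y',np.percentile(k[:,1],[5,95]),'x',k[:,0].min(),len(k))
    np.save('L_'+n+'.npy',L)
```

```text
top0 3121
face right of cover
-0.064:0.0331(8) -0.056:0.0369(12) -0.048:0.0461(11) -0.040:0.0516(12) -0.032:0.0576(16) -0.024:0.0639(12) -0.016:0.0703(16) -0.008:0.0772(16) -0.000:0.0847(17) 0.008:0.0903(18) 0.016:0.0971(17) 0.024:0.1050(17) 0.032:0.1117(20) 0.040:0.1121(13) 0.048:0.1098(17) 0.056:0.1115(14) 0.064:0.1111(8) 
cover mid
-0.080:0.0770(30) -0.072:0.0821(25) -0.064:0.0859(39) -0.056:0.0884(35) -0.048:0.0929(36) -0.040:0.0979(35) -0.032:0.1029(36) -0.024:0.1087(36) -0.016:0.1128(34) -0.008:0.1170(36) -0.000:0.1225(21) 0.008:0.1005(23) 0.016:0.1037(29) 0.024:0.1047(35) 0.032:0.1109(35) 0.040:0.1116(25) 0.048:0.1102(31) 0.056:0.1111(31) 0.064:0.1104(11) 
cover
-0.064:0.0846(7) -0.056:0.0865(22) -0.048:0.0940(17) -0.040:0.0983(18) -0.032:0.1042(19) -0.024:0.1083(15) -0.016:0.1137(21) -0.008:0.1178(16) -0.000:0.1215(16) 0.008:0.1032(16) 0.016:0.1033(18) 0.024:0.1042(21) 0.032:0.1123(22) 0.040:0.1115(18) 0.048:0.1114(17) 0.056:0.1112(20) 0.064:0.1118(8) 
cover y range [-0.30160875 -0.18461187]
tab y [-0.27158393 -0.21228793] x -0.08389451359040205 301
scene0 1822
face right of 
[... 219 characters left out ...]
2:0.0860(10) -0.064:0.0856(12) -0.056:0.0917(9) -0.048:0.0959(11) -0.040:0.1008(10) -0.032:0.1072(10) -0.024:0.1113(12) -0.016:0.1117(23) -0.008:0.0947(26) -0.000:0.0908(8) 0.008:0.1031(13) 0.016:0.1029(16) 0.024:0.1084(9) 0.032:0.1107(20) 0.040:0.1110(15) 0.048:0.1107(18) 0.056:0.0726(79) 0.064:0.0895(5) 
cover
-0.064:0.0851(4) -0.056:0.0916(6) -0.048:0.0937(5) -0.040:0.1023(5) -0.032:0.1057(6) -0.024:0.1095(7) -0.016:0.0949(16) -0.008:0.1014(23) -0.000:0.1071(17) 0.008:0.1034(9) 0.016:0.1021(9) 0.024:0.1085(8) 0.032:0.1128(11) 0.040:0.1106(8) 0.048:0.1116(13) 0.056:0.0656(49) 0.064:0.1067(3) 
cover y range [-0.30425193 -0.18363038]
tab y [-0.27231368 -0.21206555] x -0.09011154595842467 136
```

Run:
```python
from h import *
a=np.load('s8.npy').reshape(-1,3);a=a[np.isfinite(a).all(1)]
T=np.array([.5648,-.0916,.3495]);h=np.radians(2.7)
ez=np.array([np.cos(h),np.sin(h),0]);ex=np.array([np.sin(h),-np.cos(h),0])
L=np.stack([(a-T)@ex,T[2]-a[:,2],(a-T)@ez],1)*1000  # tool x, y(ahead), z
m=(abs(L[:,0])<120)&(abs(L[:,2])<90)&(L[:,1]>-60)&(L[:,1]<190);L=L[m]
for y in range(-50,190,10):
    k=L[abs(L[:,1]-y)<5]
    if len(k)>4:
        print(y,len(k),'x',np.percentile(k[:,0],[1,99]).round(0),'z',np.percentile(k[:,2],[1,99]).round(0), 'zmax by x bins',[ (b,int(k[abs(k[:,0]-b)<10][:,2].max())) for b in range(-100,101,20) if (abs(k[:,0]-b)<10).sum()>2])
c=cv2.imread('pics/s8.png');cv2.imwrite('pics/g8.png',cv2.resize(c[80:200,180:300],(720,720),interpolation=cv2.INTER_CUBIC)[:600])
```

```text
-50 106 x [-43.  18.] z [-27.  38.] zmax by x bins [(-40, 25), (-20, 37), (0, 38), (20, 34)]
-40 148 x [-43.  30.] z [-27.  39.] zmax by x bins [(-40, 27), (-20, 38), (0, 39), (20, 36)]
-30 86 x [-44.  23.] z [-18.  40.] zmax by x bins [(-40, 30), (-20, 38), (0, 39), (20, 37)]
-20 117 x [-44.  27.] z [-20.  40.] zmax by x bins [(-40, 27), (-20, 38), (0, 40), (20, 38)]
0 122 x [-38.  19.] z [-17.  34.] zmax by x bins [(-40, 20), (-20, 32), (0, 35), (20, 31)]
10 173 x [-43.  14.] z [-37.  34.] zmax by x bins [(-40, 33), (-20, 33), (0, 34), (20, 31)]
20 71 x [-42.  11.] z [-29.  33.] zmax by x bins [(-40, 32), (-20, 33), (0, 33)]
30 33 x [-42. -38.] z [-24.  17.] zmax by x bins [(-40, 16)]
40 49 x [-42.  13.] z [-24.  21.] zmax by x bins [(-40, 17), (-20, 19), (0, 21)]
50 95 x [-83.  77.] z [-23.  22.] zmax by x bins [(-80, 28), (-60, 15), (-40, 18), (-20, 22), (0, 21), (20, 21), (80, 21)]
60 750 x [-95.  92.] z [-36.  33.] zmax by x bins [(-100, 33), (-80, 33), (-60, 27), (-40, 21), (-20, 21), (0, 21), (20, 20), (40, 21), (60, 30), (80, 33), (100, 27)]
70 135 x [-95.  88.] z [-29.  33.
[... 359 characters left out ...]
3), (-20, 28), (0, 27), (20, 27), (40, 32), (60, 33), (80, 32)]
100 50 x [-87.  82.] z [-32.  33.] zmax by x bins [(-80, 33), (-40, 31), (20, 7), (40, 31), (80, 31)]
120 8 x [28. 34.] z [-7.  6.] zmax by x bins [(20, -3), (40, 6)]
130 15 x [-47.  43.] z [-12.   8.] zmax by x bins [(-40, 7), (20, 5), (40, 6)]
140 29 x [-47.  44.] z [-10.   7.] zmax by x bins [(-40, 6), (20, 1), (40, 6)]
150 34 x [-47.  43.] z [-8.  8.] zmax by x bins [(-40, 7), (20, 6), (40, 7)]
160 36 x [-46.  41.] z [-11.   8.] zmax by x bins [(-40, 8), (20, 6), (40, 6)]
170 33 x [-45.  43.] z [-11.   7.] zmax by x bins [(-40, 6), (20, 4), (40, 6)]
180 22 x [-42.  43.] z [-8.  7.] zmax by x bins [(-40, 6), (20, 1), (40, 7)]
```

View pics/g8.png

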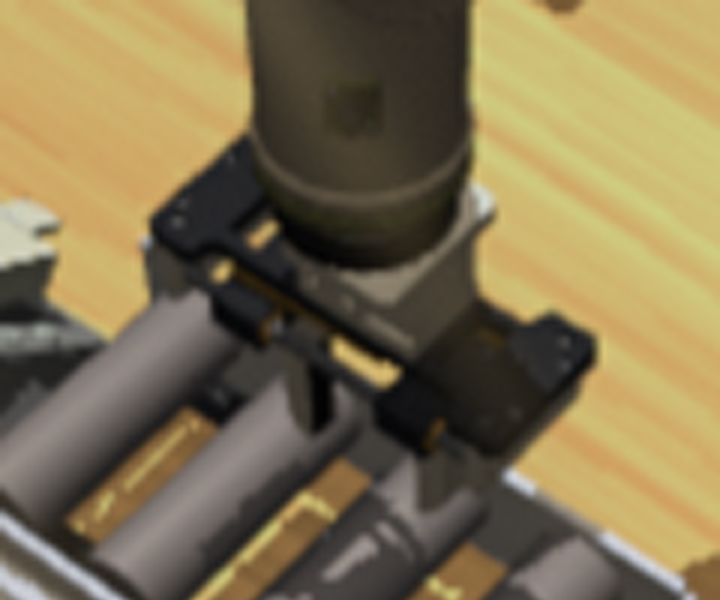

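```bash
python3 -m inch '[{"x":14,"y":0,"z":-3,"twist":0},{"x":28,"y":0,"z":-5,"twist":0},{"x":33,"y":0,"z":-6,"twist":0},{"x":33,"y":0,"z":-6,"twist":0},{"x":33,"y":0,"z":-6,"twist":0},{"x":33,"y":0,"z":-6,"twist":0},{"x":33,"y":0,"z":-6,"twist":0},{"x":33,"y":0,"z":-6,"twist":0},{"x":28,"y":0,"z":-5,"twist":0},{"x":16,"y":0,"z":-6,"twist":0},{"x":0,"y":0,"z":0,"twist":0},{"x":0,"y":0,"z":0,"twist":0}]' 0.1 20; python3 st.py .5232 -.3786 .2515
python3 - <<'E'
from meas import *
c=cam('scene','s9.png');d=cam('top','t9.png')
a=cloud(c);np.save('s9.npy',a);b=cloud(d);np.save('t9.npy',b)
cv2.imwrite('pics/st9.png',cv2.hconcat([cv2.resize(c['color'][80:240,100:260,::-1],(400,400)),cv2.resize(d['color'][120:240,320:440,::-1],(400,400))]))
E
```

```text
t: 28.45
tool_pos: [0.5226, -0.3776, 0.3475]
orientation: [-1.23, 1.176, -1.174]
force: [0.4, 0.2, 0.1]
opening: 0.0513
t 28.45 tcp [ 0.5226 -0.3776  0.3475] F [0.4 0.2 0.1] T [-0.02  0.1  -0.01] open 0.0513 head z 2.66 down [-8.0e-04  1.2e-03 -1.0e+00] q [-0.71  0.28  1.42  0.    1.44  0.82]
to target tool mm x,y,z [ 1.1 96.   0.7]
```

View pics/st9.png

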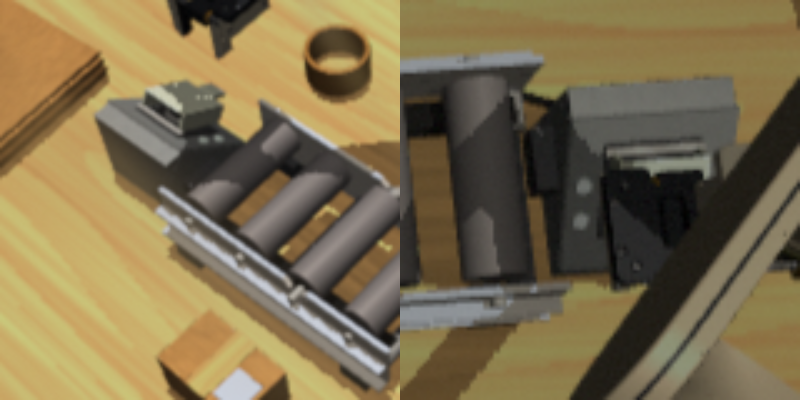

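```bash
python3 -m inch '[{"x":0.5,"y":15,"z":0.5,"twist":0},{"x":0.5,"y":20,"z":0,"twist":0},{"x":0,"y":20,"z":0,"twist":0},{"x":0,"y":20,"z":0,"twist":0},{"x":0,"y":15,"z":0,"twist":0},{"x":0,"y":6,"z":0,"twist":0},{"x":0,"y":0,"z":0,"twist":0}]'; python3 st.py .5232 -.3786 .2515;  python3 -m inch '[{"x":0,"y":0,"z":0,"twist":0},{"x":0,"y":0,"z":0,"twist":0},{"x":0,"y":0,"z":0,"twist":0},{"x":0,"y":0,"z":0,"twist":0},{"x":0,"y":0,"z":0,"twist":0}]' -1 12; python3 st.py
```

```text
t: 29.25
tool_pos: [0.5233, -0.3781, 0.2508]
orientation: [-1.231, 1.176, -1.172]
force: [0.7, -0.1, -0.4]
opening: 0.0512
t 29.25 tcp [ 0.5233 -0.3781  0.2508] F [ 0.7 -0.1 -0.4] T [0.02 0.14 0.02] open 0.0512 head z 2.73 down [-0.0017  0.0014 -1.    ] q [-0.71  0.37  1.5  -0.    1.28  0.82]
to target tool mm x,y,z [ 0.4 -0.7 -0.1]
t: 29.75
tool_pos: [0.5237, -0.3793, 0.253]
orientation: [-1.231, 1.173, -1.176]
force: [1.5, -2.5, 0.4]
opening: 0.026
t 29.75 tcp [ 0.5237 -0.3793  0.253 ] F [ 1.5 -2.5  0.4] T [-0.38 -0.04  0.04] open 0.026 head z 2.69 down [ 0.0013 -0.0014 -1.    ] q [-0.71  0.37  1.5  -0.    1.28  0.82]
```

```bash
python3 -m inch '[{"x":0,"y":-6,"z":-1.5,"twist":0},{"x":0,"y":-6.6,"z":-1.2,"twist":0},{"x":0,"y":-6.4,"z":-0.6,"twist":0},{"x":0,"y":-6.4,"z":-0.3,"twist":0},{"x":0,"y":-6.4,"z":0.3,"twist":0},{"x":0,"y":-6.4,"z":0.6,"twist":0},{"x":0,"y":-6.3,"z":1.2,"twist":0},{"x":0,"y":-6.3,"z":1.5,"twist":0}]'; python3 st.py; python3 -m inch '[{"x":0,"y":-6,"z":2,"twist":0},{"x":0,"y":-6.1,"z":2.4,"twist":0},{"x":0,"y":-5.7,"z":2.8,"twist":0},{"x":0,"y":-5.7,"z":3.2,"twist":0},{"x":0,"y":-5.2,"z":3.7,"twist":0},{"x":0,"y":-5.2,"z":3.9,"twist":0}]'; python3 st.py
```

```text
t: 30.55
tool_pos: [0.5232, -0.3793, 0.3037]
orientation: [-1.232, 1.174, -1.176]
force: [0.9, -5.7, -2.8]
opening: 0.0256
t 30.55 tcp [ 0.5232 -0.3793  0.3037] F [ 0.9 -5.7 -2.8] T [-0.97 -0.02  0.01] open 0.0256 head z 2.67 down [-0.    -0.001 -1.   ] q [-0.71  0.32  1.46 -0.    1.36  0.82]
t: 31.15
tool_pos: [0.5412, -0.3785, 0.3374]
orientation: [-1.232, 1.175, -1.175]
force: [1.2, -5.4, -2.7]
opening: 0.0256
t 31.15 tcp [ 0.5412 -0.3785  0.3374] F [ 1.2 -5.4 -2.7] T [-1.03  0.02 -0.04] open 0.0256 head z 2.66 down [-5.e-04 -8.e-04 -1.e+00] q [-0.69  0.33  1.38 -0.    1.43  0.84]
```

```bash
python3 -m inch '[{"x":0.5,"y":-4.7,"z":4.4,"twist":0},{"x":0.5,"y":-4.6,"z":4.5,"twist":0},{"x":0,"y":-4,"z":5,"twist":0},{"x":0,"y":-3.9,"z":5.2,"twist":0},{"x":0,"y":-3.3,"z":5.5,"twist":0},{"x":0,"y":-3.2,"z":5.6,"twist":0},{"x":0,"y":-2,"z":4.4,"twist":0},{"x":0,"y":-1.7,"z":4.5,"twist":0},{"x":0,"y":0,"z":0,"twist":0}]'; python3 st.py
python3 - <<'E'
from meas import *
c=cam('scene','s10.png');d=cam('top','t10.png')
a=cloud(c);np.save('s10.npy',a);b=cloud(d);np.save('t10.npy',b)
cv2.imwrite('pics/st10.png',cv2.hconcat([cv2.resize(c['color'][60:180,100:220,::-1],(400,400)),cv2.resize(d['color'][120:240,320:440,::-1],(400,400))]))
E
```

```text
t: 32.05
tool_pos: [0.5812, -0.3769, 0.3645]
orientation: [-1.231, 1.174, -1.174]
force: [-0.4, -0.5, -1.3]
opening: 0.0257
t 32.05 tcp [ 0.5812 -0.3769  0.3645] F [-0.4 -0.5 -1.3] T [-0.01  0.2  -0.03] open 0.0257 head z 2.72 down [ 4.e-04  1.e-04 -1.e+00] q [-0.65  0.4   1.25  0.    1.5   0.87]
```

View pics/st10.png

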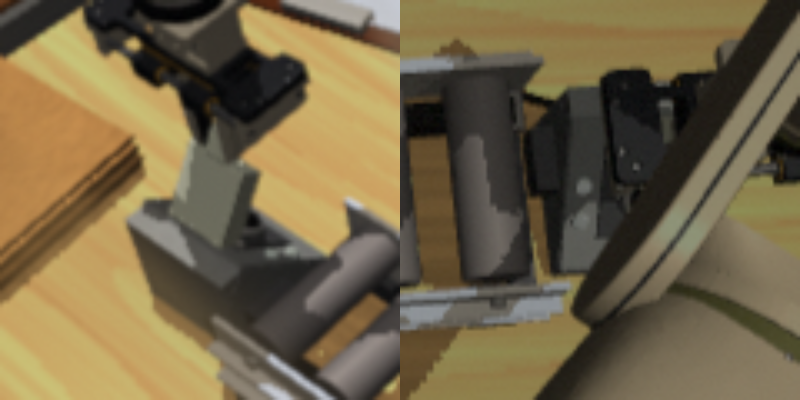

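```bash
python3 -m inch '[{"x":0,"y":-1,"z":3,"twist":0},{"x":0,"y":0,"z":0,"twist":0}]';python3 st.py;python3 -m inch '[{"x":0,"y":-0.6,"z":2,"twist":0},{"x":0,"y":0,"z":0,"twist":0}]';python3 st.py
```

```text
t: 32.35
tool_pos: [0.5825, -0.3771, 0.3646]
orientation: [-1.233, 1.178, -1.172]
force: [-7.4, 0.2, -0.3]
opening: 0.0262
t 32.35 tcp [ 0.5825 -0.3771  0.3646] F [-7.4  0.2 -0.3] T [0.03 1.51 0.01] open 0.0262 head z 2.66 down [-0.0039  0.0011 -1.    ] q [-0.65  0.4   1.24 -0.    1.5   0.88]
t: 32.55
tool_pos: [0.5835, -0.3773, 0.3647]
orientation: [-1.234, 1.182, -1.171]
force: [-14.8, -0.1, 1.1]
opening: 0.0257
t 32.55 tcp [ 0.5835 -0.3773  0.3647] F [-14.8  -0.1   1.1] T [0.07 2.66 0.01] open 0.0257 head z 2.62 down [-0.0072  0.0019 -1.    ] q [-0.65  0.41  1.23 -0.    1.51  0.88]
```

```bash
python3 -m inch '[{"x":0,"y":1,"z":-4,"twist":0},{"x":0,"y":0,"z":0,"twist":0},{"x":0,"y":0,"z":0,"twist":0},{"x":0,"y":0,"z":0,"twist":0}]' 0;python3 -m inch '[{"x":0,"y":-15,"z":0,"twist":0},{"x":0,"y":-25,"z":0,"twist":0},{"x":0,"y":-15,"z":-15,"twist":0},{"x":0,"y":0,"z":-35,"twist":0},{"x":0,"y":0,"z":-35,"twist":0},{"x":0,"y":0,"z":-35,"twist":0},{"x":0,"y":0,"z":-25,"twist":0},{"x":0,"y":0,"z":0,"twist":0}]' -1; python3 st.py
python3 - <<'E'
from meas import *
c=cam('scene','s11.png');d=cam('top','t11.png')
a=cloud(c);np.save('s11.npy',a);b=cloud(d);np.save('t11.npy',b)
cv2.imwrite('pics/st11.png',cv2.hconcat([cv2.resize(c['color'][80:180,120:220,::-1],(400,400),interpolation=cv2.INTER_CUBIC),cv2.resize(d['color'][120:220,340:440,::-1],(400,400),interpolation=cv2.INTER_CUBIC)]))
E
```

```text
t: 32.95
tool_pos: [0.5818, -0.377, 0.3653]
orientation: [-1.231, 1.174, -1.175]
force: [-0.1, 0.7, 0.9]
opening: 0.0463
t: 33.75
tool_pos: [0.4346, -0.3844, 0.4219]
orientation: [-1.231, 1.175, -1.178]
force: [0.4, -0.3, 0.2]
opening: 0.0004
t 33.75 tcp [ 0.4346 -0.3844  0.4219] F [ 0.4 -0.3  0.2] T [-0.    0.1   0.01] open 0.0004 head z 2.57 down [ 7.0e-04 -1.7e-03 -1.0e+00] q [-0.81  0.07  1.52 -0.    1.55  0.71]
```

View pics/st11.png

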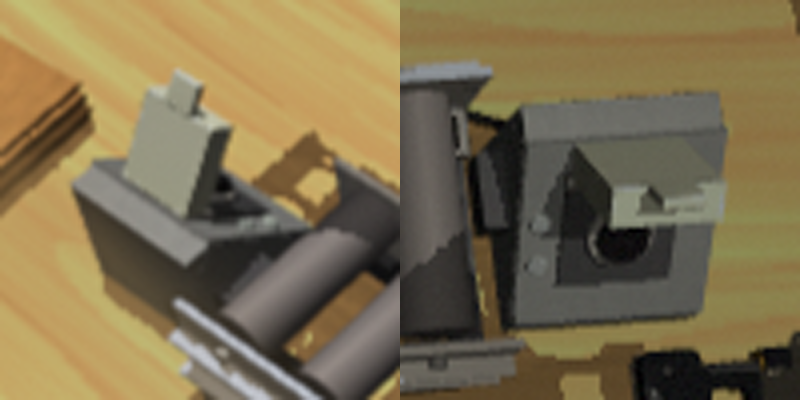

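Run:
```python
from h import *
psi=.0465
ex=np.array([np.cos(psi),np.sin(psi),0]);ey=np.array([-np.sin(psi),np.cos(psi),0])
O=np.array([.5838,-.0905,0])-.04*ey
b=np.load('t11.npy')
L=lambda p:np.array([(p-O)@ex*1000,(p-O)@ey*1000,p[2]*1000]).round(1)
for u in (395,398):
    for v in range(160,204,2): print(u,v,L(b[v,u]))
for n in('t11','s11'):
    a=np.load(n+'.npy').reshape(-1,3);a=a[np.isfinite(a).all(1)]
    M=np.stack([(a-O)@ex,(a-O)@ey,a[:,2]],1)*1000
    k=M[(abs(M[:,1]+245)<45)&(M[:,0]>-70)&(M[:,0]<60)&(M[:,2]>125)]
    for z in range(125,200,8):
        j=k[abs(k[:,2]-z)<4]
        if len(j):print(n,z,len(j),'x',j[:,0].min().round(1),j[:,0].max().round(1),'y',j[:,1].min().round(1),j[:,1].max().round(1))
c=cv2.imread('pics/t11.png');g=cv2.cvtColor(c,cv2.COLOR_BGR2GRAY)
m=np.zeros_like(g);m[168:192,383:408]=(g[168:192,383:408]<35)*255
pts=b[(m>0)];P=np.array([L(p) for p in pts if np.isfinite(p).all()])
P=P[P[:,2]>60];print(len(P),P.mean(0),P.min(0),P.max(0))
```

```text
395 160 [  15.9 -229.8  142.6]
395 162 [   9.5 -226.8  149.6]
395 164 [   2.3 -222.6  160.2]
395 166 [  -4.2 -219.4  168.1]
395 168 [  -9.6 -217.7  171.2]
395 170 [ -14.  -217.6  169.7]
395 172 [ -18.2 -217.9  167. ]
395 174 [ -21.7 -219.2  161.2]
395 176 [ -26.4 -218.7  160.9]
395 178 [ -18.  -241.3   91.5]
395 180 [ -22.7 -241.4   89.2]
395 182 [ -26.2 -243.6   80.7]
395 184 [ -30.9 -243.6   78.6]
395 186 [ -33.8 -247.2   65.7]
395 188 [ -37.5 -249.4   57.2]
395 190 [ -42.1 -250.    53.4]
395 192 [ -46.6 -250.6   49.3]
395 194 [ -51.  -251.7   44.1]
395 196 [ -55.  -253.7   36. ]
395 198 [ -59.6 -254.5   31.3]
395 200 [ -62.5 -259.3   14.8]
395 202 [ -66.1 -263.     1.2]
398 160 [  15.6 -237.2  141.8]
398 162 [   7.8 -232.1  154.8]
398 164 [   1.3 -228.9  162.4]
398 166 [  -5.1 -225.7  169.9]
398 168 [ -10.  -224.7  170.9]
398 170 [ -14.6 -224.3  170.2]
398 172 [ -18.2 -225.6  164.8]
398 174 [ -23.  -224.8  165.2]
398 176 [ -26.7 -226.   160.1]
398 178 [ -17.8 -250.2   87.2]
398 180 [ -22.8 -249.5   87.1]
398 182 [ -27.5 -249.6   85. ]
398 184 [ -31.5 -251.    78.9]
398 186 [ -33.3
[... 459 characters left out ...]
.2
t11 165 160 x -28.3 3.3 y -276.0 -210.9
t11 173 104 x -21.8 -2.4 y -278.5 -210.6
t11 181 20 x -20.9 -7.0 y -255.1 -213.6
t11 189 36 x -25.6 -10.8 y -257.2 -230.6
t11 197 33 x -26.3 -17.1 y -256.6 -231.6
s11 125 43 x -5.9 25.8 y -280.1 -210.6
s11 133 69 x -15.5 24.1 y -280.3 -210.1
s11 141 71 x -21.1 16.8 y -280.4 -211.5
s11 149 68 x -25.7 11.9 y -279.4 -210.2
s11 157 81 x -34.1 5.7 y -278.2 -210.8
s11 165 86 x -31.1 -0.5 y -278.9 -210.4
s11 173 60 x -22.0 -6.9 y -276.7 -210.1
s11 181 30 x -26.5 -10.2 y -274.6 -230.1
s11 189 30 x -29.9 -15.3 y -257.5 -230.4
s11 197 14 x -29.0 -21.1 y -255.5 -231.7
163 [ -16.48282209 -233.17668712   87.66625767] [ -33.8 -258.    62.4] [   8.7 -210.9  167.5]
```

```bash
python3 -m inch '[{"x":-15,"y":-5,"z":12,"twist":0},{"x":-30,"y":-5,"z":22,"twist":0},{"x":-36,"y":-5,"z":30,"twist":0},{"x":-36,"y":-5,"z":30,"twist":0},{"x":-36,"y":0,"z":30,"twist":0},{"x":-36,"y":0,"z":30,"twist":0},{"x":-36,"y":0,"z":30,"twist":0},{"x":-36,"y":0,"z":30,"twist":0},{"x":-36,"y":0,"z":30,"twist":0},{"x":-36,"y":0,"z":30,"twist":0},{"x":-30,"y":0,"z":30,"twist":0},{"x":-15,"y":0,"z":25,"twist":0}]';python3 st.py; python3 -m inch '[{"x":0,"y":0,"z":20,"twist":0},{"x":0,"y":0,"z":20,"twist":0},{"x":0,"y":0,"z":20,"twist":0},{"x":0,"y":0,"z":20,"twist":0},{"x":0,"y":0,"z":20,"twist":0},{"x":0,"y":0,"z":20,"twist":0}]'; python3 st.py
```

```text
t: 35.05
tool_pos: [0.7493, 0.014, 0.4398]
orientation: [-1.232, 1.172, -1.171]
force: [0.7, -0.1, 0.5]
opening: 0.0006
t 35.05 tcp [0.7493 0.014  0.4398] F [ 0.7 -0.1  0.5] T [-0.01  0.14 -0.03] open 0.0006 head z 2.92 down [ 5.0e-04  1.1e-03 -1.0e+00] q [-0.05  0.54  0.92  0.    1.68  1.47]
t: 35.65
tool_pos: [0.8648, 0.0162, 0.4401]
orientation: [-1.231, 1.173, -1.174]
force: [1.4, -0.3, 1.0]
opening: 0.0008
t 35.65 tcp [0.8648 0.0162 0.4401] F [ 1.4 -0.3  1. ] T [-0.04  0.08 -0.04] open 0.0008 head z 2.77 down [ 6.e-04  4.e-04 -1.e+00] q [-0.04  1.07  0.15  0.    1.93  1.48]
```

```bash
python3 -m inch '[{"x":0,"y":0,"z":10,"twist":0},{"x":0,"y":0,"z":20,"twist":0},{"x":0,"y":0,"z":20,"twist":0},{"x":0,"y":0,"z":20,"twist":0},{"x":0,"y":0,"z":20,"twist":0},{"x":0,"y":0,"z":20,"twist":0}]'; python3 st.py
```

```text
t: 36.25
tool_pos: [0.8918, 0.0183, 0.4215]
orientation: [-1.175, 1.118, -1.21]
force: [-0.3, -0.6, 0.0]
opening: 0.0004
t 36.25 tcp [0.8918 0.0183 0.4215] F [-0.3 -0.6  0. ] T [-0.02  0.21 -0.  ] open 0.0004 head z 2.71 down [ 0.0762  0.0013 -0.9971] q [-0.04  1.17  0.02  0.    1.88  1.49]
```

```bash
python3 -m inch '[{"x":0,"y":-15,"z":45,"twist":0},{"x":0,"y":-15,"z":45,"twist":0},{"x":0,"y":-15,"z":45,"twist":0},{"x":0,"y":-15,"z":45,"twist":0},{"x":0,"y":-15,"z":45,"twist":0},{"x":0,"y":-15,"z":45,"twist":0}]'; python3 st.py
```

```text
t: 36.85
tool_pos: [0.9134, 0.0249, 0.4741]
orientation: [-1.022, 0.967, -1.295]
force: [-0.4, 1.1, 0.2]
opening: 0.0004
t 36.85 tcp [0.9134 0.0249 0.4741] F [-0.4  1.1  0.2] T [-0.02  0.31 -0.01] open 0.0004 head z 2.75 down [ 0.2771  0.0063 -0.9608] q [-0.03  1.11  0.02  0.02  1.72  1.5 ]
```

```bash
python3 -m inch '[{"x":0,"y":-15,"z":45,"twist":0},{"x":0,"y":-15,"z":45,"twist":0},{"x":0,"y":-15,"z":45,"twist":0},{"x":0,"y":-15,"z":45,"twist":0},{"x":0,"y":-15,"z":45,"twist":0},{"x":0,"y":-15,"z":45,"twist":0}]'; python3 st.py
```

```text
t: 37.45
tool_pos: [0.9177, 0.0297, 0.5584]
orientation: [-0.869, 0.818, -1.365]
force: [-0.3, -0.3, -0.4]
opening: 0.0003
t 37.45 tcp [0.9177 0.0297 0.5584] F [-0.3 -0.3 -0.4] T [-0.01  0.39 -0.02] open 0.0003 head z 2.87 down [ 0.4628  0.012  -0.8864] q [-0.03  1.03  0.02  0.03  1.61  1.5 ]
```

```bash
python3 -m inch '[{"x":0,"y":0,"z":45,"twist":0},{"x":0,"y":0,"z":45,"twist":0},{"x":0,"y":0,"z":45,"twist":0},{"x":0,"y":0,"z":45,"twist":0},{"x":0,"y":0,"z":45,"twist":0}]'; python3 st.py
```

```text
t: 37.95
tool_pos: [0.9388, 0.0334, 0.5853]
orientation: [-0.743, 0.695, -1.413]
force: [-0.6, -0.4, -0.2]
opening: 0.0005
t 37.95 tcp [0.9388 0.0334 0.5853] F [-0.6 -0.4 -0.2] T [-0.04  0.45 -0.02] open 0.0005 head z 3.01 down [ 0.6006  0.017  -0.7994] q [-0.03  1.02  0.02  0.03  1.46  1.5 ]
```

```bash
python3 st.py .40 -.38 .42
```

```text
t 37.95 tcp [0.9388 0.0334 0.5853] F [-0.6 -0.4 -0.2] T [-0.04  0.45 -0.02] open 0.0005 head z 3.01 down [ 0.6006  0.017  -0.7994] q [-0.03  1.02  0.02  0.03  1.46  1.5 ]
to target tool mm x,y,z [ 387.5 -198.4 -546.8]
```

```bash
python3 -m inch '[{"x":10,"y":-5,"z":-14,"twist":0},{"x":19.4,"y":-9.9,"z":-27.3,"twist":0},{"x":19.4,"y":-9.9,"z":-27.3,"twist":0},{"x":19.4,"y":-9.9,"z":-27.3,"twist":0},{"x":19.4,"y":-9.9,"z":-27.3,"twist":0},{"x":19.4,"y":-9.9,"z":-27.3,"twist":0},{"x":19.4,"y":-9.9,"z":-27.3,"twist":0},{"x":19.4,"y":-9.9,"z":-27.3,"twist":0},{"x":19.4,"y":-9.9,"z":-27.3,"twist":0},{"x":19.4,"y":-9.9,"z":-27.3,"twist":0}]'; python3 st.py .40 -.38 .42
```

```text
t: 38.95
tool_pos: [0.6958, -0.1556, 0.5126]
orientation: [-0.744, 0.694, -1.413]
force: [0.9, -0.2, 0.0]
opening: 0.0005
t 38.95 tcp [ 0.6958 -0.1556  0.5126] F [ 0.9 -0.2  0. ] T [-0.01  0.43 -0.02] open 0.0005 head z 3.07 down [ 0.6002  0.0162 -0.7997] q [-0.35  0.12  1.38  0.26  1.05  1.11]
to target tool mm x,y,z [ 210.  -107.1 -301.4]
```

Tilt is retained. Continue.

```bash
python3 -m inch '[{"x":19.4,"y":-9.9,"z":-27.7,"twist":0},{"x":19.4,"y":-9.9,"z":-27.7,"twist":0},{"x":19.4,"y":-9.9,"z":-27.7,"twist":0},{"x":19.4,"y":-9.9,"z":-27.7,"twist":0},{"x":19.4,"y":-9.9,"z":-27.7,"twist":0},{"x":19.4,"y":-9.9,"z":-27.7,"twist":0},{"x":19.4,"y":-9.9,"z":-27.7,"twist":0},{"x":19.4,"y":-9.9,"z":-27.7,"twist":0},{"x":19.4,"y":-9.9,"z":-27.7,"twist":0},{"x":19.4,"y":-9.9,"z":-27.7,"twist":0},{"x":10,"y":-5,"z":-14,"twist":0},{"x":0,"y":0,"z":0,"twist":0}]'; python3 st.py .4349 -.3802 .2735
```

```text
t: 40.15
tool_pos: [0.4094, -0.3743, 0.4233]
orientation: [-0.746, 0.698, -1.415]
force: [-0.3, 0.8, -0.5]
opening: 0.0005
t 40.15 tcp [ 0.4094 -0.3743  0.4233] F [-0.3  0.8 -0.5] T [-0.01  0.41  0.  ] open 0.0005 head z 2.88 down [ 0.5982  0.014  -0.8012] q [-1.01 -0.19  1.84  0.59  1.2   0.38]
to target tool mm x,y,z [  5.  135.2 -69.5]
```

```bash
python3 -m inch '[{"x":0,"y":8,"z":-5,"twist":0},{"x":1,"y":16,"z":-10,"twist":0},{"x":1,"y":18,"z":-10,"twist":0},{"x":1,"y":20,"z":-10,"twist":0},{"x":1,"y":20,"z":-10,"twist":0},{"x":1,"y":20,"z":-10,"twist":0},{"x":0,"y":18,"z":-8,"twist":0},{"x":0,"y":12,"z":-6,"twist":0},{"x":0,"y":3,"z":0,"twist":0},{"x":0,"y":0,"z":0,"twist":0}]'; python3 st.py .4349 -.3802 .2735
python3 - <<'E'
from meas import *
c=cam('scene','s12.png');d=cam('top','t12.png')
a=cloud(c);np.save('s12.npy',a);b=cloud(d);np.save('t12.npy',b)
cv2.imwrite('pics/st12.png',cv2.hconcat([cv2.resize(c['color'][60:180,100:220,::-1],(400,400),interpolation=cv2.INTER_CUBIC),cv2.resize(d['color'][120:240,330:450,::-1],(400,400),interpolation=cv2.INTER_CUBIC)]))
E
```

```text
t: 41.15
tool_pos: [0.4374, -0.378, 0.274]
orientation: [-0.746, 0.697, -1.411]
force: [0.1, 0.2, 0.5]
opening: 0.0005
t 41.15 tcp [ 0.4374 -0.378   0.274 ] F [0.1 0.2 0.5] T [-0.06  0.45  0.  ] open 0.0005 head z 3.08 down [ 0.5982  0.0179 -0.8012] q [-0.97  0.01  1.93  0.68  0.94  0.21]
to target tool mm x,y,z [ 2.1 -1.2 -2.4]
```

View pics/st12.png

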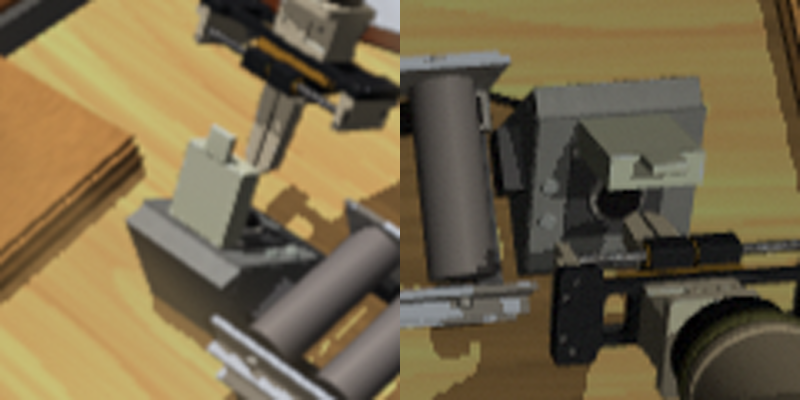

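```bash
python3 -m inch '[{"x":0,"y":8,"z":-2.4,"twist":0},{"x":0,"y":10,"z":0,"twist":0},{"x":0,"y":10,"z":0,"twist":0},{"x":0,"y":6,"z":0,"twist":0},{"x":0,"y":4,"z":0,"twist":0},{"x":0,"y":0,"z":0,"twist":0}]'; python3 st.py .4649 -.3775 .2335; python3 -m inch '[{"x":0,"y":3,"z":0,"twist":0},{"x":0,"y":0,"z":0,"twist":0}]'; python3 -m inch '[{"x":0,"y":3,"z":0,"twist":0},{"x":0,"y":0,"z":0,"twist":0}]'; python3 st.py .4649 -.3775 .2335
```

```text
t: 41.85
tool_pos: [0.4578, -0.3776, 0.2412]
orientation: [-0.745, 0.698, -1.41]
force: [-0.6, 0.2, 0.2]
opening: 0.0006
t 41.85 tcp [ 0.4578 -0.3776  0.2412] F [-0.6  0.2  0.2] T [-0.04  0.42  0.02] open 0.0006 head z 3.02 down [ 0.5975  0.0183 -0.8016] q [-0.94  0.1   1.91  0.7   0.87  0.19]
to target tool mm x,y,z [ 0.2 10.4  1.1]
t: 42.05
tool_pos: [0.4595, -0.3779, 0.2396]
orientation: [-0.746, 0.697, -1.411]
force: [-0.3, 0.4, 0.7]
opening: 0.0008
t: 42.25
tool_pos: [0.4612, -0.3778, 0.2372]
orientation: [-0.746, 0.697, -1.411]
force: [0.8, 0.5, 0.0]
opening: 0.0007
t 42.25 tcp [ 0.4612 -0.3778  0.2372] F [0.8 0.5 0. ] T [0.04 0.44 0.  ] open 0.0007 head z 3.04 down [ 0.5982  0.0171 -0.8012] q [-0.93  0.11  1.91  0.71  0.86  0.19]
to target tool mm x,y,z [-0.2  5.1  0.7]
```

```bash
for i in 1 2 3 4; do python3 -m inch '[{"x":0,"y":1.5,"z":0,"twist":0},{"x":0,"y":0,"z":0,"twist":0}]' | grep -E "tool_pos|force"; done
```

```text
tool_pos: [0.4621, -0.3777, 0.236]
force: [-0.2, 0.0, -0.3]
tool_pos: [0.4631, -0.3778, 0.235]
force: [-1.3, -0.1, 1.3]
tool_pos: [0.464, -0.3778, 0.2338]
force: [-1.6, 1.1, 2.6]
tool_pos: [0.4649, -0.3778, 0.2326]
force: [-1.2, 0.8, 3.5]
```

```bash
for i in 1 2 3 4; do python3 -m inch '[{"x":0,"y":1.5,"z":0,"twist":0},{"x":0,"y":0,"z":0,"twist":0}]' | grep -E "tool_pos|force"; done; python3 st.py
```

```text
tool_pos: [0.4659, -0.3777, 0.2315]
force: [-0.8, 1.9, 5.0]
tool_pos: [0.4667, -0.3778, 0.2305]
force: [-3.7, 2.0, 6.2]
tool_pos: [0.4672, -0.3779, 0.2302]
force: [-20.4, 7.5, 20.8]
tool_pos: [0.4676, -0.378, 0.23]
force: [-37.8, 13.1, 35.2]
t 43.85 tcp [ 0.4676 -0.378   0.23  ] F [-37.8  13.1  35.2] T [2.   1.79 1.56] open 0.0006 head z 3.18 down [ 0.5983  0.0183 -0.8011] q [-0.92  0.13  1.9   0.71  0.84  0.18]
```

```bash
python3 -m inch '[{"x":0,"y":-4,"z":0,"twist":0},{"x":0,"y":-6,"z":0,"twist":0},{"x":0,"y":-10,"z":0,"twist":0},{"x":0,"y":-15,"z":0,"twist":0},{"x":0,"y":-20,"z":0,"twist":0},{"x":0,"y":-25,"z":0,"twist":0},{"x":0,"y":-25,"z":-10,"twist":0},{"x":0,"y":-25,"z":-20,"twist":0},{"x":0,"y":-25,"z":0,"twist":0},{"x":0,"y":-15,"z":0,"twist":0},{"x":0,"y":0,"z":0,"twist":0},{"x":0,"y":0,"z":0,"twist":0}]'; python3 st.py
python3 - <<'E'
from meas import *
c=cam('scene','s13.png');d=cam('top','t13.png')
a=cloud(c);np.save('s13.npy',a);b=cloud(d);np.save('t13.npy',b)
cv2.imwrite('pics/st13.png',cv2.hconcat([cv2.resize(c['color'],(400,300)),cv2.resize(d['color'],(400,300))])[:,:,::-1])
b0=np.load('t11.npy')
psi=.0465
ex=np.array([np.cos(psi),np.sin(psi),0]);ey=np.array([-np.sin(psi),np.cos(psi),0])
O=np.array([.5838,-.0905,0])-.04*ey
n=np.array([-.643*ex[0],-.643*ex[1],.766])
for u in(393,395,397):print([((b[v,u]-O)@n*1000).round(1) for v in range(178,186,2)],[((b0[v,u]-O)@n*1000).round(1) for v in range(178,186,2)])
for nm,a in(('s',np.load('s13.npy')),('s0',np.load('s11.npy')),('t',b),('t0',b0)):
    a=a.reshape(-1,3);a=a[np.isfinite(a).all(1)]
    M=np.stack([(a-O)@ex,(a-O)@ey,a[:,2]],1)*1000
    j=M[(abs(M[:,1]+245)<30)&(M[:,0]>-70)&(M[:,0]<60)&(abs(M[:,2]-165)<6)];print(nm,len(j),j[:,0].min().round(1),j[:,0].max().round(1))
q=b.reshape(-1,3)
for y0 in(-.0098,-.17,-.0905):
    print(y0,end=' ')
    for x in np.arange(.48,.70,.01):
        k=q[(abs(q[:,0]-x)<.005)&(abs(q[:,1]-(y0+.0465*(x-.585)))<.007)&(q[:,2]>.05)&(q[:,2]<.13)]
        if len(k)>2:print(round(x,2),np.sort(k[:,2])[-5:].mean().round(4),end=' | ')
    print()
E
```

```text
t: 45.05
tool_pos: [0.3426, -0.3818, 0.3456]
orientation: [-0.746, 0.697, -1.412]
force: [-0.4, -0.2, -1.0]
opening: 0.0004
t 45.05 tcp [ 0.3426 -0.3818  0.3456] F [-0.4 -0.2 -1. ] T [-0.01  0.44  0.06] open 0.0004 head z 3.02 down [ 0.598   0.0166 -0.8013] q [-1.15 -0.23  2.01  0.65  1.16  0.17]
[np.float64(79.5), np.float64(80.9), np.float64(76.6), np.float64(82.1)] [np.float64(80.6), np.float64(85.1), np.float64(80.4), np.float64(81.4)]
[np.float64(82.5), np.float64(80.9), np.float64(80.4), np.float64(79.7)] [np.float64(81.6), np.float64(82.9), np.float64(78.7), np.float64(80.0)]
[np.float64(80.2), np.float64(81.1), np.float64(83.0), np.float64(83.3)] [np.float64(79.3), np.float64(76.1), np.float64(80.7), np.float64(79.6)]
s 103 -33.3 1.8
s0 103 -33.3 1.6
t 188 -28.6 5.0
t0 194 -28.3 4.2
-0.0098 0.48 0.079 | 0.49 0.1059 | 0.5 0.1074 | 0.51 0.1141 | 0.52 0.1141 | 0.53 0.1141 | 0.54 0.1144 | 0.55 0.1142 | 0.56 0.1144 | 0.57 0.115 | 0.58 0.1137 | 0.59 0.115 | 0.6 0.114 | 0.61 0.1156 | 0.62 0.1151 | 0.63 0.1142 | 0.64 0.1142 | 0.65 0.1144 | 0.66 0.1089 | 0.67 0.1072 | 0.68 0.0899 | 
-0.17 0.49 0.0919 | 0.5 0.1072 | 0.51 0.1032 | 0.52 0.1135 | 0.53 0.1148 | 0.54 0.1152 | 0.55 0.1148 | 0.56 0.1139 | 0.57 0.1145 | 0.58 0.1154 | 0.59 0.115 | 0.6 0.1148 | 0.61 0.1146 | 0.62 0.1141 | 0.63 0.1139 | 0.64 0.1134 | 0.65 0.1145 | 0.66 0.1144 | 0.67 0.1075 | 0.68 0.1066 | 0.69 0.077 | 
-0.0905 0.48 0.076 | 0.49 0.0944 | 0.5 0.0945 | 0.51 0.1124 | 0.52 0.1136 | 0.53 0.1138 | 0.54 0.1142 | 0.55 0.1145 | 0.56 0.1148 | 0.57 0.1158 | 0.58 0.1146 | 0.59 0.1146 | 0.6 0.1137 | 0.61 0.1148 | 0.62 0.1146 | 0.63 0.1137 | 0.64 0.1145 | 0.65 0.1147 | 0.66 0.1132 | 0.67 0.0942 | 0.68 0.0951 |
```

View pics/st13.png

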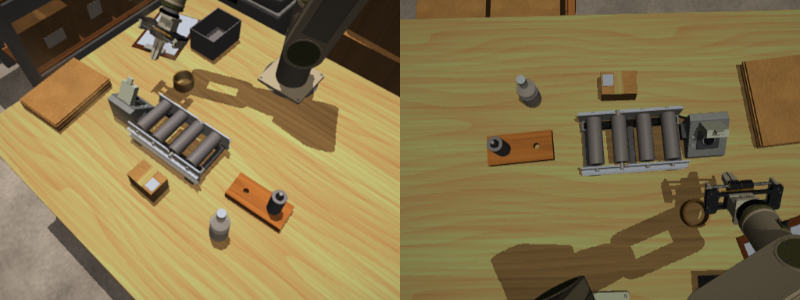

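```bash
python3 -c "
from plant import robot
print(robot.close_job())"
```

```text
the job is handed in; nothing more can be done
None
```

The job is done and handed in at about 45 s of the 72 s allowed; `close_job` reported no verdict.

**Roller**
- I took the long roller from the stand and pressed its lower end on the bench so it swung over in the fingers.
- That left it about 8° off level and 17 mm too high in the pads. I braced its far axle end against the stand's side at 3 N grip and slid the pads along until it lay level. I never opened the fingers on the bench.
- I lowered it into the slots, pressed both ends down, and only then let go.
- After release, the tube top reads the same height as the other rollers (0.114 m), and both axle ends read 0.0945 m in the top camera. A seated axle top should be 0.092 m, and that camera reads about 2 mm high.

**Cover and button**
- I gripped the cover's tab and swung it to its end stop; it hasn't moved since.
- The open cover blocks a vertical press. I tilted the tool about 37° by running the arm to its reach limit, which the interface allows, and pressed along the button's axis until it bottomed out. I then backed off.
- The depth readings of the button are noisy but show it back out.

**Checks to know about**
- **Button force:** the last press step peaked at about 53 N at the wrist. That is under the 120 N wrist limit and I believe it came through the fingertips. I could not confirm that the gripper's body carried none of it; the limit for the body is 40 N.
- **Other items:** the short roller, parcel, tape and bottle look unmoved in the final pictures. I did not measure them again.

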